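# Unload the interlocked parts cleaner

## Robot

A 6-joint arm with a two-finger parallel gripper is mounted at the origin on a cart in front of the work surface, level with it; the furniture and walls round the work are solid. World frame = base frame: x ahead of the robot, y to its left, z up, the work surface at z = 0. Lengths are in m, angles in rad, forces in N, time in s.
With the tool pointing down it reaches from about 0.3 to 0.875 m from the base axis. Payload 6.4 kg.
Tool frame: the origin (TCP) lies midway between the tips of the shut fingers; the grasp point (between the pads) lies 19 mm behind it; z points along the fingers, y is the direction in which the jaws open and shut (so a half turn about z gives the same grasp; the last joint's range is limited). The gripper opens to 85 mm and grips with 20 to 120 N. Pads are 22 mm wide; open, the fingers measure 114 mm over their backs; the gripper's body (76 mm by 85 mm) begins 54 mm behind the grasp point. The pads swing forward as they close: fully open they stand 13 mm farther back than shut.
Start: joints at [1.028, 0.181, 1.607, -0, 1.354, -0.206], TCP at [0.19, 0.543, 0.231] pointing down, gripper open.
Joint ranges: [-2.99, 2.99], [-0.89, 2.07], [0.3, 2.58], [-1.14, 4.28], [0, 2.63], [-3.12, 3.12]. Speed limits (rad/s): [2.57, 2.57, 3.01, 3.14, 3.14, 3.14].

## Interface

Orientations are given as a unit quaternion [w, x, y, z].
In Python, from bench import get_obs, camera, hand_in gives the robot as it stands.
- The arm moves only by the tool drive_tool, never from a script. Its argument "deltas" is a list of rows, each a list of 2 entries, a list of its own where there are three numbers: the shift along the world's x, y, z in m, then the turn about the world's z in rad. A call has 1 to 10 rows; each row shifts and turns the pose as measured when the row begins; what a row does not reach is not made up. A row lasts 1/10 s, in which the tool goes at most 50 mm and 8.59 degrees, less where a joint would pass 70% of its speed; a pose out of reach is approached as far as the arm can. A call is refused whole if a number of a shift passes 0.05 or a number of a turn 0.15, either way. A call with a gripper value outside its range is refused whole. "gripper" is the opening, from 0 (shut) to 1 (fully open), set as the call begins (left out, the last holds). The fingers move at their own pace and stop on an object; the grip force is fixed at half the most. Time passes only in rows, so rows that do not move let the fingers close. It gives the time, the measured TCP pose, the force and the opening at its end, in the units of the state.
- get_obs(): the state, without advancing time (a new reading comes with each control period).
- camera(name): name is "scene" or "top" or "wrist"; returns a dict with "frame" (400x640x3 uint8, red, green, blue), "fx", "fy", "cx", "cy" (pixels), "eye" and "attitude" of the camera in the world. Camera axes: x right, y down, z forward; pixel columns grow to the right and rows downward; lengths in m; the calibration is good to about 2 mm. A picture is of the moment at which its call begins. There is no depth.
- hand_in(): hands the job in, once; it reports no verdict.
The state is a dict: "time_s": time; "q": joint angles; "dq": joint speeds; "joint_efforts": joint torques, N m; "eef_pos": TCP position; "eef_rot": TCP orientation; "wrist_force": force on the tool from outside, world axes, zero at the start; "torque": the same for the moment, N m; "opening": opening from 0.0 (shut) to 1.0 (fully open).
Only numpy, scipy, OpenCV 4.12 (cv2) and the standard library are available. Lean on these libraries where they do the work, as an engineer would, in place of code of your own. Each camera call takes 0.05 s, during which the arm holds its last target.

## Task

Unload the parts cleaner: throw its three levers over to the back one at a time (they are interlocked in an unmarked order, so if one is blocked leave it and try another, never force it), which frees the bin; tilt the bin fully out and stand every brake pad on its short end in a slot of the drying rack, one pad to a slot and pushed down to the bottom. Then push the bin fully shut and bring all three levers fully forward again in the order the interlock allows, and leave the loose things lying about undisturbed.

Things in the scene. Friction and masses are not known exactly. Their poses are not given: they have to be found in the camera images.
- cleaner: Fixed grey parts cleaner, a hooded case 120 deep (x) x 238 wide (y) x 158 high. Origin: centre of its underside; its own -x axis is its front, where the bin is. Position and yaw vary. Inside the bin three cells at y = -62, 0, 62 each hold a pad on end between two partitions 17 apart that reach 37 above the hinge.
- bin (a joint): Angle (rad) of the tilt-out bin in the cleaner's front: 0 shut, 0.58 fully out (top swung to the cleaner's front, about the hinge along y at bin_hinge). It stays where it is left (4 to 8 N across the handle moves it). It is locked shut (gives up to 0.06 rad) until all three levers are thrown; until it is back within 0.035 the last lever thrown is held.
- bin_hinge (a point): Middle of the bin's hinge line, 50 in front of the cleaner's origin, 24 above its underside. Its axes turn with the bin: z up along the front panel, x to the rear when shut. In this frame: front panel 198 wide, 100 high, outer face x = -6, inner face x = 0; top of the floor z = 5; back wall 60 high, inner face x = 54; side walls 75 high.
- bin_handle (a point): Middle of the bin's handle, a steel bar 11 thick and 105 long along y, its axis 48 in front of the panel's outer face and 94 above the hinge with the bin shut (x = -54, z = 94 in the bin_hinge frame), level with the top of the panel. Fingers hook behind it from above, or push it from the front. It turns with the bin.
- lever_deck: Fixed steel plate 150 (x) x 205 (y) x 10 high that carries the three levers side by side, 60 apart along its y. Origin: centre of its underside; +x is the 'back' to which levers are thrown, -x the front. Position and yaw vary; which lever stands in which of the three places varies.
- lever_a (a joint): Angle (rad) of lever a: 0 fully forward (leaning 0.5 rad to the deck's -x), 1.0 fully thrown (leaning 0.5 rad to +x). It stays where left; 2 to 4 N at the knob moves it. In one unmarked order each lever is free only once the one before is thrown past about 0.93, and is held thrown while the next one is thrown. A blocked or held lever gives up to 0.15 rad, then stops hard: 10 N at the knob is enough to feel it.
- lever_b (a joint): The same for lever b.
- lever_c (a joint): The same for lever c.
- lever_a_knob (a point): Centre of lever a's black knob (28 diameter, 34 long, its top 16 beyond this point), 90 from the pivot, on a steel rod 12 in diameter. Moves with the lever.
- lever_b_knob (a point): The same for lever b.
- lever_c_knob (a point): The same for lever c.
- rack: Drying rack, a loose grey slotted plastic block 60 (x) x 160 (y) x 50 high, 0.9 kg. Origin: centre of its underside. Three slots at y = -50, 0, 50, each 18 wide in y, running right through in x; slot floor at z = 10, top of the block at z = 50. It may get knocked aside during the work.
- pad_1: Brake pad: dark steel back plate 42 (x) x 84 (y) x 5 with a 7 thick lining (33 x 60) on top, 12 thick in all, 0.12 kg. Origin: centre of the plate's underside, that is mid-length; y is its length, z its thickness from the plate to the lining (middle of the thickness at z = 6). Starts on end in the bin with its y axis up. Either two or three pads are there, in varying cells. On the rack slot's floor its origin stands 52 above the rack's underside.
- pad_2: The same: another brake pad.
- pad_3: The same: another brake pad.
- tape: Bystander: roll of black tape 66 in diameter, 19 high, on the worktop. Leave alone.
- spanner: Bystander: combination spanner 200 long (along its y), 9 high, flat on the worktop. Leave alone.
- piston: Bystander: aluminium piston 55 in diameter, 48 high, on the worktop. Leave alone.
- spacer: Bystander: steel hub spacer 38 in diameter, 30 high, on the worktop. Leave alone.
- feeler: Bystander: closed feeler gauge set 100 long (along its y), 18 x 14, on the worktop. Leave alone.
- mount_a: Fixed mount of lever a on the deck, two cheeks 110 long (x), 46 wide over all (y), 34 high. Origin: centre of its underside, 10 above the worktop; the lever's pivot is 22 above it, the axis along y; axes as the deck's.
- mount_b: The same for lever b.
- mount_c: The same for lever c.

How it is judged:
On the way, in this order (a step that is already met when the one before it is completed fails the run):
1. all three levers are thrown to the back (beyond 0.85 rad) (value of joint each of lever_a, lever_b, lever_c above 0.85 rad), for 0.2 s.
2. the bin is tilted out (beyond 0.5 rad) (value of joint bin above 0.5 rad), for 0.2 s.
3. every pad stands in a slot of the rack (z of pad_1 in the frame of rack between 0.046 and 0.058 m and x of pad_1 in the frame of rack between -0.03 and 0.03 m and angle between the y axis of each of pad_1, pad_2, pad_3 and the z axis of rack, either way round below 0.3 rad and (y of pad_1 in the frame of rack between -0.064 and -0.036 m or y of pad_1 in the frame of rack between -0.014 and 0.014 m or y of pad_1 in the frame of rack between 0.036 and 0.064 m) and z of pad_2 in the frame of rack between 0.046 and 0.058 m and x of pad_2 in the frame of rack between -0.03 and 0.03 m and (y of pad_2 in the frame of rack between -0.064 and -0.036 m or y of pad_2 in the frame of rack between -0.014 and 0.014 m or y of pad_2 in the frame of rack between 0.036 and 0.064 m) and z of pad_3 in the frame of rack between 0.046 and 0.058 m and x of pad_3 in the frame of rack between -0.03 and 0.03 m and (y of pad_3 in the frame of rack between -0.064 and -0.036 m or y of pad_3 in the frame of rack between -0.014 and 0.014 m or y of pad_3 in the frame of rack between 0.036 and 0.064 m)), for 0.2 s.
4. the bin is shut (below 0.06 rad) (value of joint bin below 0.06 rad), for 0.2 s.
At the end, for the whole second after the job is handed in: Bin shut (under 0.06 rad), all three levers forward (under 0.15 rad), every pad standing on a short end in a slot of the upright rack, at the slot's bottom (within about 6 mm), within 30 mm of the rack's middle line and upright within 0.3 rad, everything at rest (all of step 3 and value of joint each of lever_a, lever_b, lever_c below 0.15 rad and value of joint bin below 0.06 rad and angle between rack's own z axis and vertical below 0.1 rad and linear speed of each of pad_1, pad_2, pad_3, rack below 0.02 m/s); the robot touches nothing.
It fails at once if a lever is forced (pushed with more than 40 N) (contact force between the fingers and mount_a above 40 N or contact force between the fingers and mount_b above 40 N or contact force between the fingers and mount_c above 40 N).
It fails at once if a bystander is moved more than 30 mm (distance of any of tape, spanner, piston, spacer, feeler from where it was at the start of the episode above 0.03 m).
Of pad_1, pad_2, pad_3 only 2 to 3 are there at a start; the rules pass over those that are not, and their reading is None.
At some moment in a run one of rack may be knocked a few centimetres aside while the robot is not near it.
It also fails if it takes over 210 s, if anything falls off the work surface, if the arm or the gripper's body presses on something with over 40 N, if the wrist force passes 120 N, or if a joint passes its speed limit or range.

## Working session

There is one attempt and no reset: what is moved stays moved. The work goes in short steps, Python scripts to look and compute and a tool call to move; the robot and the scene stay as the last step left them, time stands still between calls to the robot, and variables do not carry over. Pictures are saved under pics/ and viewed, and the job is handed in when it is done.

Besides the shell and the picture viewer there is one more tool, called after ">>>" by a JSON object that holds its "method" and its "body". drive_tool: Moves the arm, as the interface text tells. Its arguments: {"type":"object","properties":{"deltas":{"type":"array","items":{"type":"array"}},"gripper":{"type":"number"}},"required":["deltas"]}

```bash
ls; mkdir -p pics
cat > h.py <<'E'
from bench import get_obs, camera, hand_in
import numpy as np, cv2
def R(q):
    w,x,y,z=q
    return np.array([[1-2*(y*y+z*z),2*(x*y-z*w),2*(x*z+y*w)],[2*(x*y+z*w),1-2*(x*x+z*z),2*(y*z-x*w)],[2*(x*z-y*w),2*(y*z+x*w),1-2*(x*x+y*y)]])
def att(c):
    a=np.array(c["attitude"],float)
    return a if a.shape==(3,3) else R(a)
def ray(c,u,v):
    d=att(c)@np.array([(u-c["cx"])/c["fx"],(v-c["cy"])/c["fy"],1]); return np.array(c["eye"]),d
def onz(c,u,v,z):
    e,d=ray(c,u,v); return e+d*(z-e[2])/d[2]
def proj(c,p):
    q=att(c).T@(np.array(p)-np.array(c["eye"])); return np.array([c["fx"]*q[0]/q[2]+c["cx"],c["fy"]*q[1]/q[2]+c["cy"]])
def tri(*rs):
    A=np.zeros((3,3));b=np.zeros(3)
    for e,d in rs:
        d=d/np.linalg.norm(d);M=np.eye(3)-np.outer(d,d);A+=M;b+=M@e
    return np.linalg.solve(A,b)
def snap(name,fn,crop=None,scale=1):
    c=camera(name); f=c["frame"]
    if crop: x0,y0,x1,y1=crop; f=f[y0:y1,x0:x1]
    f=cv2.resize(f,None,fx=scale,fy=scale,interpolation=cv2.INTER_CUBIC)
    cv2.imwrite("pics/"+fn+".png",cv2.cvtColor(np.ascontiguousarray(f),cv2.COLOR_RGB2BGR)); 
    import pickle; pickle.dump(c,open("pics/"+fn+".pkl","wb")); return c
def st():
    o=get_obs(); print({k:np.round(o[k],3).tolist() for k in ("time_s","eef_pos","eef_rot","wrist_force","opening","q")})
E
python3 - <<'E'
from h import *
for n in ("scene","top","wrist"):
    c=snap(n,n+"0"); print(n,c["fx"],c["eye"],c["attitude"])
st()
E
```

```text
pics
scene 433.53862997160087 [ 0.16235139 -0.76449172  0.69460945] [-0.42808427  0.86739547 -0.22870415  0.10983336]
top 503.11199360836605 [ 0.24366132 -0.12244964  1.35791725] [-0.0793894   0.72459773 -0.68013791  0.0778966 ]
wrist 352.8842093080933 [0.1280282  0.56382922 0.37285885] [0.10861126 0.80832711 0.57370897 0.07529203]
{'time_s': 0.15, 'eef_pos': [0.19, 0.542, 0.231], 'eef_rot': [-0.0, 0.168, 0.986, -0.001], 'wrist_force': [-0.273, 0.177, -0.879], 'opening': 1.003, 'q': [1.028, 0.181, 1.608, 0.0, 1.354, -0.206]}
```

View pics/scene0.png

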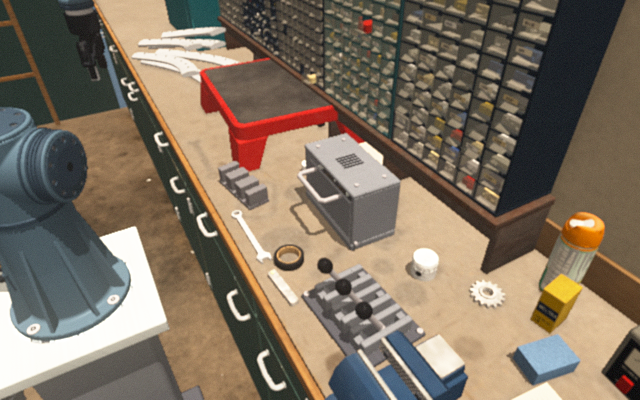

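View pics/top0.png

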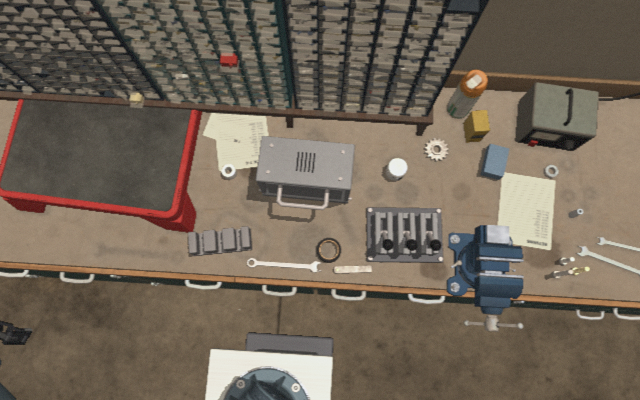

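View pics/wrist0.png

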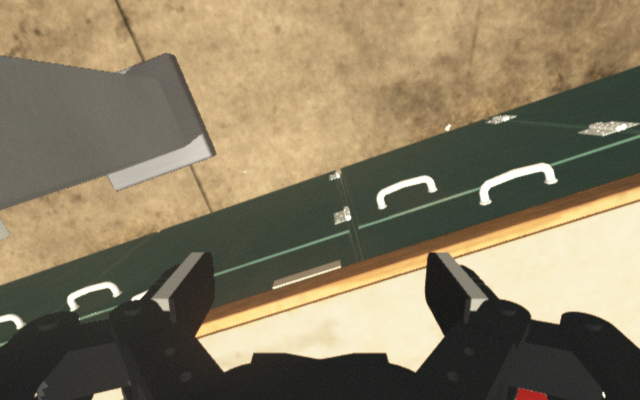

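The scene shows the cleaner (~350,190), lever deck (~365,310) and rack (~243,185). The top view has the cleaner at (305,165), the deck at (404,235) and the rack at (220,240). I'll zoom in on those.

Run:
```python
from h import *
snap("top","tz",(180,120,450,285),2.9)
snap("scene","sz",(200,120,450,370),2.4)
```

```text
(no output)
```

View pics/tz.png

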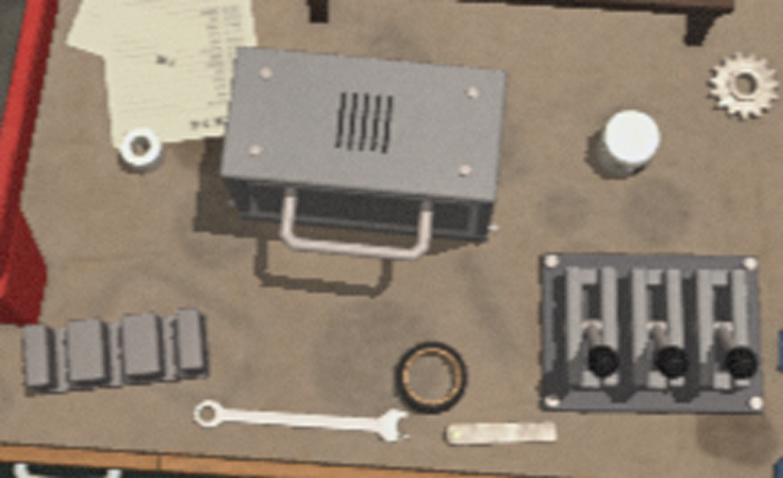

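View pics/sz.png

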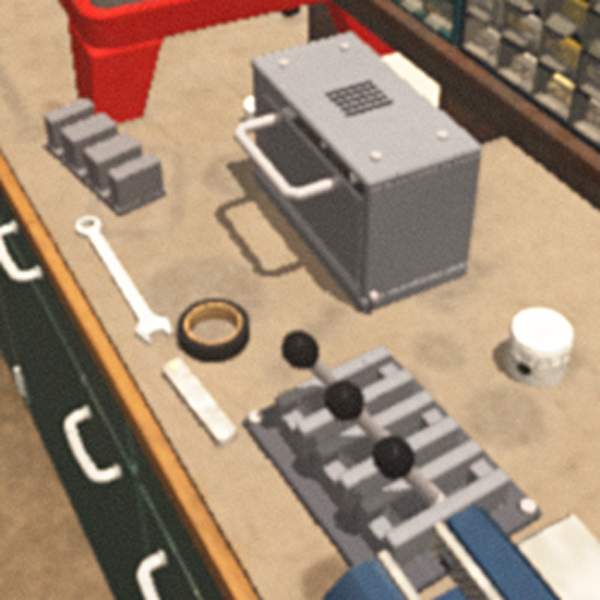

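```bash
cat > fit.py <<'E'
from h import *
import pickle
from scipy.optimize import least_squares
def fitpose(c,loc,pix,x0):
    loc=np.array(loc,float);pix=np.array(pix,float)
    def w(p):
        cs,s=np.cos(p[2]),np.sin(p[2])
        return np.c_[p[0]+cs*loc[:,0]-s*loc[:,1],p[1]+s*loc[:,0]+cs*loc[:,1],loc[:,2]]
    r=least_squares(lambda p:np.concatenate([proj(c,q)-x for q,x in zip(w(p),pix)]),x0)
    return r.x,np.round(r.fun.reshape(-1,2),1).tolist()
E
python3 - <<'E'
from fit import *
c=pickle.load(open("pics/tz.pkl","rb"))
f=lambda a:[(180+u/2.9,120+v/2.9) for u,v in a]
print(fitpose(c,[(.06,.119,.158),(.06,-.119,.158),(-.06,-.119,.158),(-.06,.119,.158)],f([(237,46),(505,70),(497,203),(221,176)]),[.6,0,0]))
print(fitpose(c,[(.075,.1025,.01),(.075,-.1025,.01),(-.075,-.1025,.01),(-.075,.1025,.01)],f([(543,254),(757,258),(763,411),(541,409)]),[.5,-.3,0]))
print(fitpose(c,[(.03,.08,.05),(.03,-.08,.05),(-.03,-.08,.05),(-.03,.08,.05)],f([(24,327),(202,309),(206,370),(28,388)]),[.5,.2,0]))
for k in [(603,361),(672,361),(739,361)]:
    print(onz(c,*f([k])[0],.11))
# bystanders
for n,k,z in [("tape",(432,377),.019),("ring",(208,413),.009),("jaw",(395,425),.009),("piston",(632,135),.048),("f1",(447,434),.014),("f2",(555,431),.014)]:
    print(n,onz(c,*f([k])[0],z))
E
```

```text
(array([ 0.61762544, -0.06204742, -0.02993588]), [[-0.5, -0.4], [1.2, -0.2], [0.1, -0.0], [-0.8, 0.5]])
(array([ 0.47727014, -0.33585349,  0.04601044]), [[-0.6, -0.8], [0.3, -0.9], [0.2, 1.1], [0.2, 0.5]])
(array([0.42465411, 0.15356359, 0.16704319]), [[0.3, -0.8], [-0.3, -0.8], [-0.0, 0.7], [-0.0, 0.8]])
[ 0.43200721 -0.27940465  0.11      ]
[ 0.43577928 -0.3387936   0.11      ]
[ 0.43944369 -0.39648767  0.11      ]
tape [ 0.42089866 -0.13395584  0.019     ]
ring [0.37582155 0.07027616 0.009     ]
jaw [ 0.37570476 -0.10267112  0.009     ]
piston [ 0.65623352 -0.30704714  0.048     ]
f1 [ 0.37001485 -0.15088499  0.014     ]
f2 [ 0.37901353 -0.24968624  0.014     ]
```

>>> {"method": "drive_tool", "body": {"deltas": [[[0.022, -0.04, 0], 0.128], [[0.022, -0.04, 0], 0.128], [[0.022, -0.04, 0], 0.128], [[0.022, -0.045, 0], 0], [[0.022, -0.045, 0], 0], [[0.022, -0.045, 0], 0], [[0.022, -0.045, 0], 0], [[0.022, -0.045, 0], 0], [[0.022, -0.045, 0], 0], [[0.0, -0.045, 0], 0]], "gripper": 0}}

```text
time_s: 1.25
eef_pos: [0.386, 0.105, 0.2311]
eef_rot: [0.002, -0.036, 0.999, 0.0]
wrist_force: [0.6, -1.3, -0.7]
opening: -0.001
```

>>> {"method": "drive_tool", "body": {"deltas": [[[0.0, -0.045, 0], -0.026], [[0.0, -0.045, 0], 0], [[0.0, -0.045, 0], 0], [[0, -0.045, 0], 0], [[0, -0.045, 0], 0], [[0, -0.045, 0], 0], [[0, -0.045, 0], 0], [[0, -0.045, 0], 0], [[0, -0.025, 0], 0], [[0, 0, 0], 0]]}}

```text
time_s: 2.25
eef_pos: [0.3821, -0.3021, 0.2328]
eef_rot: [0.006, -0.018, 1.0, -0.002]
wrist_force: [-0.2, 0.3, -0.6]
opening: -0.006
```

>>> {"method": "drive_tool", "body": {"deltas": [[[0.005, 0.021, -0.03], 0], [[0, 0, -0.04], 0], [[0, 0, -0.04], 0], [[0, 0, -0.03], 0], [[0, 0, 0], 0], [[0, 0, 0], 0]]}}

```text
time_s: 2.85
eef_pos: [0.3876, -0.2776, 0.091]
eef_rot: [0.007, -0.018, 1.0, -0.003]
wrist_force: [0.4, -0.5, 0.1]
opening: 0.001
```

Now push gently and feel.

>>> {"method": "drive_tool", "body": {"deltas": [[[0.01, 0, 0], 0], [[0.006, 0, 0], 0], [[0.006, 0, 0], 0], [[0.006, 0, 0], 0], [[0.005, 0, 0], 0]]}}

```text
time_s: 3.35
eef_pos: [0.4251, -0.2797, 0.0975]
eef_rot: [0.009, -0.019, 1.0, -0.006]
wrist_force: [-3.2, 0.4, 2.7]
opening: 0.003
```

>>> {"method": "drive_tool", "body": {"deltas": [[[0.006, 0, -0.003], 0], [[0.006, 0, -0.002], 0], [[0.006, 0, 0], 0], [[0.006, 0, 0], 0], [[0.006, 0, 0], 0]]}}

```text
time_s: 3.85
eef_pos: [0.4579, -0.2799, 0.092]
eef_rot: [0.009, -0.018, 1.0, -0.006]
wrist_force: [-2.3, 0.2, 0.8]
opening: 0.003
```

Run:
```python
from h import *
snap("scene","s1",(270,220,450,400),3)
```

```text
(no output)
```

View pics/s1.png

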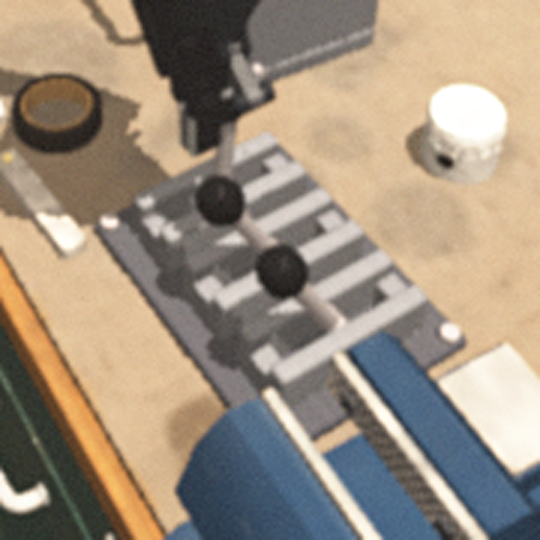

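The far lever (+y) is moving freely, and its rod is about vertical now. I'll continue.

>>> {"method": "drive_tool", "body": {"deltas": [[[0.006, 0, 0], 0], [[0.006, 0, 0], 0], [[0.006, 0, 0], 0], [[0.006, 0, 0], 0], [[0.004, 0, 0], 0]]}}

```text
time_s: 4.4
eef_pos: [0.4882, -0.279, 0.0909]
eef_rot: [0.008, -0.019, 1.0, -0.005]
wrist_force: [-2.4, -0.4, -1.3]
opening: 0.003
```

>>> {"method": "drive_tool", "body": {"deltas": [[[0.004, 0, 0], 0], [[0.004, 0, 0], 0], [[0.004, 0, 0], 0]]}}

```text
time_s: 4.7
eef_pos: [0.4951, -0.2789, 0.0902]
eef_rot: [0.001, -0.02, 1.0, -0.004]
wrist_force: [-29.5, -1.3, 18.3]
opening: 0.004
```

>>> {"method": "drive_tool", "body": {"deltas": [[[-0.01, 0, 0], 0], [[-0.035, 0, 0], 0], [[-0.035, 0, 0], 0], [[-0.028, 0, 0], 0], [[0, -0.02, 0], 0], [[0, -0.02, 0], 0], [[0, -0.018, 0], 0], [[0, 0, 0], 0]]}}

```text
time_s: 5.5
eef_pos: [0.3895, -0.3449, 0.0941]
eef_rot: [0.007, -0.02, 1.0, -0.01]
wrist_force: [0.5, 0.3, 0.1]
opening: 0.002
```

>>> {"method": "drive_tool", "body": {"deltas": [[[0.008, 0.005, -0.002], 0], [[0.004, 0, 0], 0], [[0.004, 0, 0], 0], [[0.004, 0, 0], 0]]}}

```text
time_s: 5.9
eef_pos: [0.4127, -0.3398, 0.0917]
eef_rot: [0.007, -0.02, 1.0, -0.009]
wrist_force: [-5.0, -0.4, 3.3]
opening: 0.002
```

>>> {"method": "drive_tool", "body": {"deltas": [[[0.003, 0, 0], 0], [[0.003, 0, 0], 0], [[0.003, 0, 0], 0]]}}

```text
time_s: 6.2
eef_pos: [0.4218, -0.3391, 0.0918]
eef_rot: [0.006, -0.021, 1.0, -0.009]
wrist_force: [-3.1, -0.6, 2.1]
opening: -0.001
```

>>> {"method": "drive_tool", "body": {"deltas": [[[0.004, 0, 0], 0], [[0.004, 0, 0], 0], [[0.004, 0, 0], 0]]}}

```text
time_s: 6.5
eef_pos: [0.4345, -0.339, 0.0919]
eef_rot: [0.006, -0.02, 1.0, -0.009]
wrist_force: [-2.6, -0.0, 1.5]
opening: -0.001
```

>>> {"method": "drive_tool", "body": {"deltas": [[[0.006, 0, 0], 0], [[0.006, 0, 0], 0], [[0.006, 0, 0], 0], [[0.006, 0, 0], 0], [[0.006, 0, 0], 0], [[0.006, 0, 0], 0], [[0.006, 0, 0], 0], [[0.006, 0, 0], 0]]}}

```text
time_s: 7.3
eef_pos: [0.4867, -0.3375, 0.0906]
eef_rot: [0.006, -0.02, 1.0, -0.008]
wrist_force: [-3.3, -0.2, -0.8]
opening: 0.001
```

>>> {"method": "drive_tool", "body": {"deltas": [[[0.004, 0, 0], 0], [[0.003, 0, 0], 0], [[0.003, 0, 0], 0]]}}

```text
time_s: 7.6
eef_pos: [0.4972, -0.3374, 0.0899]
eef_rot: [0.005, -0.021, 1.0, -0.008]
wrist_force: [-9.7, 0.1, 1.2]
opening: 0.001
```

Stop reached. Next is the third lever.

>>> {"method": "drive_tool", "body": {"deltas": [[[0.002, 0, 0], 0], [[-0.035, 0, 0], 0], [[-0.035, 0, 0], 0], [[-0.034, 0, 0], 0], [[0, -0.02, 0], 0], [[0, -0.02, 0], 0], [[0, -0.014, 0], 0], [[0, 0, 0], 0]]}}

```text
time_s: 8.4
eef_pos: [0.3939, -0.3956, 0.0917]
eef_rot: [0.006, -0.021, 1.0, -0.01]
wrist_force: [1.1, 1.0, 0.8]
opening: 0.002
```

>>> {"method": "drive_tool", "body": {"deltas": [[[0.006, 0, 0], 0], [[0.004, 0, 0], 0], [[0.004, 0, 0], 0], [[0.003, 0, 0], 0], [[0.003, 0, 0], 0]]}}

```text
time_s: 8.9
eef_pos: [0.4168, -0.3943, 0.0913]
eef_rot: [0.006, -0.022, 1.0, -0.009]
wrist_force: [-5.2, 0.0, 4.6]
opening: 0.001
```

>>> {"method": "drive_tool", "body": {"deltas": [[[0.003, 0, 0], 0], [[0.003, 0, 0], 0], [[0.003, 0, 0], 0]]}}

```text
time_s: 9.2
eef_pos: [0.4257, -0.3941, 0.0917]
eef_rot: [0.005, -0.023, 1.0, -0.009]
wrist_force: [-3.6, 0.2, 3.0]
opening: 0.0
```

>>> {"method": "drive_tool", "body": {"deltas": [[[0.004, 0, 0], 0], [[0.004, 0, 0], 0], [[0.005, 0, 0], 0], [[0.005, 0, 0], 0]]}}

```text
time_s: 9.6
eef_pos: [0.445, -0.394, 0.0916]
eef_rot: [0.005, -0.022, 1.0, -0.009]
wrist_force: [-2.8, 0.9, 2.5]
opening: 0.0
```

>>> {"method": "drive_tool", "body": {"deltas": [[[0.006, 0, 0], 0], [[0.006, 0, 0], 0], [[0.006, 0, 0], 0], [[0.006, 0, 0], 0], [[0.006, 0, 0], 0], [[0.006, 0, 0], 0], [[0.006, 0, 0], 0]]}}

```text
time_s: 10.3
eef_pos: [0.4909, -0.3925, 0.0901]
eef_rot: [0.004, -0.023, 1.0, -0.008]
wrist_force: [-2.8, -0.8, -0.4]
opening: 0.002
```

>>> {"method": "drive_tool", "body": {"deltas": [[[0.003, 0, 0], 0], [[0.003, 0, 0], 0], [[0.003, 0, 0], 0]]}}

```text
time_s: 10.6
eef_pos: [0.4999, -0.392, 0.0892]
eef_rot: [0.003, -0.023, 1.0, -0.007]
wrist_force: [-12.0, -0.9, 2.9]
opening: -0.0
```

>>> {"method": "drive_tool", "body": {"deltas": [[[0.002, 0, 0], 0], [[0.002, 0, 0], 0]]}}

```text
time_s: 10.8
eef_pos: [0.4999, -0.3922, 0.0891]
eef_rot: [-0.002, -0.023, 1.0, -0.006]
wrist_force: [-10.9, 1.2, 5.6]
opening: -0.0
```

>>> {"method": "drive_tool", "body": {"deltas": [[[-0.02, 0, 0.03], 0], [[0, 0.03, 0.04], 0], [[0, 0.045, 0.04], 0], [[0, 0.045, 0.02], 0], [[0, 0.045, 0], 0], [[0, 0.045, 0], -0.04], [[0, 0.045, 0], -0.04], [[0, 0.045, 0], 0], [[0, 0.01, 0], 0], [[0, 0, 0], 0]]}}

```text
time_s: 11.8
eef_pos: [0.4837, -0.08, 0.2233]
eef_rot: [0.009, 0.021, 1.0, -0.008]
wrist_force: [-0.5, -0.5, -0.3]
opening: 0.002
```

Run:
```python
from fit import *
c=pickle.load(open("pics/tz.pkl","rb"))
f=lambda a:[(180+u/2.9,120+v/2.9) for u,v in a]
for k in [(290,243),(420,252)]: print(onz(c,*f([k])[0],.118))
snap("scene","s2",(200,100,450,370),2.2)
snap("top","t2",(180,120,450,285),2.9)
```

```text
[ 0.51696063 -0.00263423  0.118     ]
[ 0.51617048 -0.11612363  0.118     ]
```

View pics/s2.png

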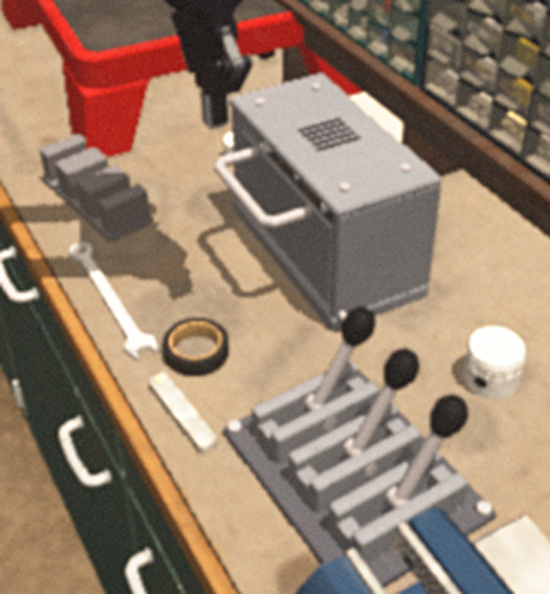

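View pics/t2.png

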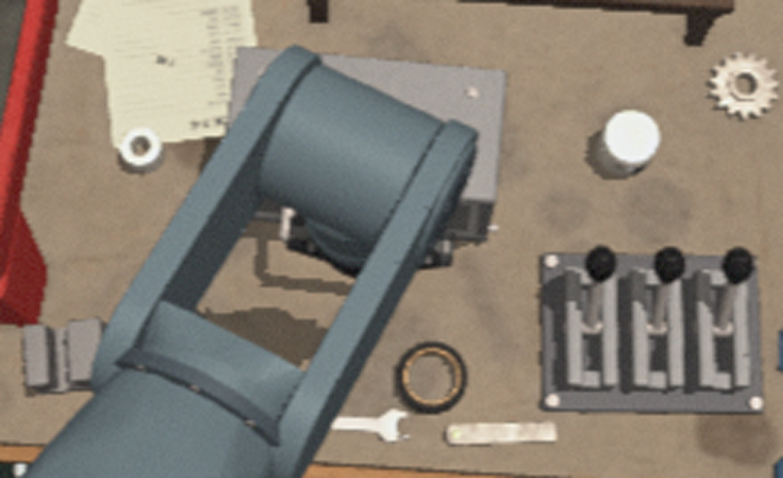

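>>> {"method": "drive_tool", "body": {"deltas": [[[0.027, 0.01, 0], -0.02], [[0.027, 0.01, 0], 0], [[0, 0, 0], 0], [[0, 0, -0.02], 0], [[0, 0, 0], 0]]}}

```text
time_s: 12.4
eef_pos: [0.5402, -0.0702, 0.2024]
eef_rot: [0.009, 0.038, 0.999, -0.01]
wrist_force: [-0.6, -0.4, 0.3]
opening: 0.001
```

>>> {"method": "drive_tool", "body": {"deltas": [[[-0.003, 0.008, -0.03], 0.02], [[0, 0, -0.03], 0], [[0, 0, -0.025], 0], [[0, 0, -0.012], 0], [[0, 0, 0], 0]]}}

```text
time_s: 12.9
eef_pos: [0.5374, -0.0691, 0.1064]
eef_rot: [0.011, 0.031, 0.999, -0.011]
wrist_force: [-0.4, 0.4, -0.2]
opening: 0.001
```

Run:
```python
from fit import *
snap("scene","s3",(250,60,450,260),3)
```

```text
(no output)
```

View pics/s3.png

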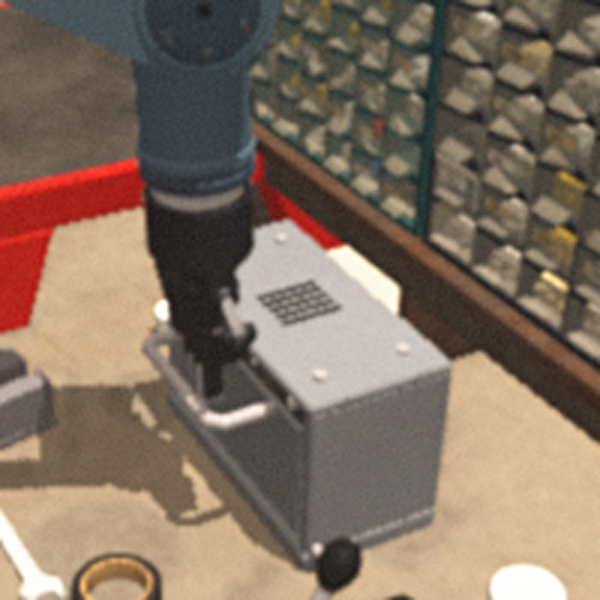

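>>> {"method": "drive_tool", "body": {"deltas": [[[-0.005, 0.004, 0], 0], [[-0.005, 0.004, -0.002], 0], [[-0.005, 0, -0.003], 0], [[-0.005, 0, -0.003], 0]]}}

```text
time_s: 13.35
eef_pos: [0.5265, -0.0635, 0.1071]
eef_rot: [0.023, 0.032, 0.999, -0.014]
wrist_force: [8.7, -0.2, -6.4]
opening: 0.001
```

>>> {"method": "drive_tool", "body": {"deltas": [[[-0.005, 0, -0.003], 0], [[-0.005, 0, -0.004], 0], [[-0.004, 0, -0.004], 0], [[-0.004, 0, -0.004], 0]]}}

```text
time_s: 13.75
eef_pos: [0.5173, -0.0636, 0.1004]
eef_rot: [0.036, 0.031, 0.999, -0.016]
wrist_force: [3.3, 0.2, 3.3]
opening: -0.003
```

>>> {"method": "drive_tool", "body": {"deltas": [[[-0.01, 0, -0.009], 0], [[-0.009, 0, -0.01], 0]]}}

```text
time_s: 13.95
eef_pos: [0.5019, -0.064, 0.0848]
eef_rot: [0.041, 0.031, 0.999, -0.016]
wrist_force: [4.2, 2.5, 1.4]
opening: -0.002
```

>>> {"method": "drive_tool", "body": {"deltas": [[[-0.01, 0, -0.011], 0], [[-0.008, 0, -0.011], 0]]}}

```text
time_s: 14.15
eef_pos: [0.4914, -0.0649, 0.0666]
eef_rot: [0.052, 0.032, 0.998, -0.018]
wrist_force: [18.5, 1.2, 15.5]
opening: 0.001
```

Run:
```python
from fit import *
snap("scene","s4",(250,60,450,260),3)
```

```text
(no output)
```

View pics/s4.png

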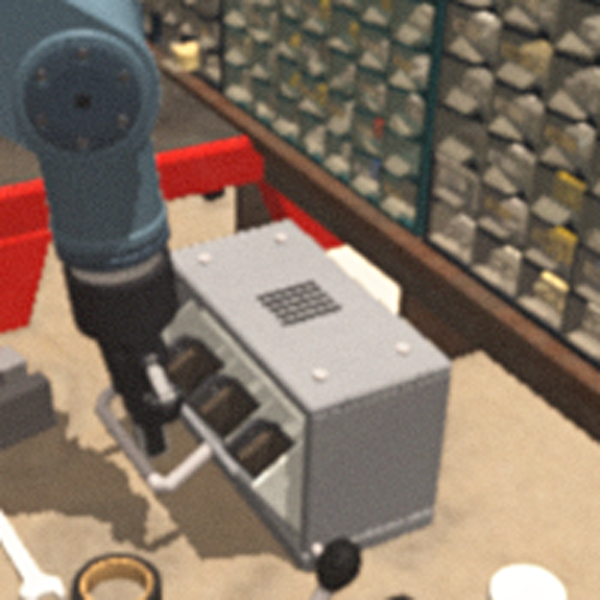

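>>> {"method": "drive_tool", "body": {"deltas": [[[-0.004, 0, -0.008], 0], [[0, 0, 0], 0]]}}

```text
time_s: 14.4
eef_pos: [0.4929, -0.0672, 0.0619]
eef_rot: [0.059, 0.032, 0.998, -0.02]
wrist_force: [0.3, 0.2, -0.0]
opening: -0.002
```

>>> {"method": "drive_tool", "body": {"deltas": [[[0.002, 0, 0.02], 0], [[0, 0, 0.03], 0], [[-0.01, 0, 0.04], 0], [[-0.02, 0, 0.04], 0], [[-0.03, 0, 0.03], 0], [[-0.03, 0, 0], 0], [[0, 0, 0], 0]], "gripper": 0.45}}

```text
time_s: 15.1
eef_pos: [0.3926, -0.0653, 0.2233]
eef_rot: [0.051, 0.031, 0.998, -0.02]
wrist_force: [-0.8, 0.1, -0.8]
opening: 0.45
```

Run:
```python
from fit import *
c=snap("wrist","w5")
snap("scene","s5",(270,90,420,250),4)
print(c["eye"],c["attitude"]);st()
```

```text
[ 0.31328993 -0.05566425  0.35810003] [0.14607342 0.7146909  0.67486346 0.11152925]
{'time_s': 15.2, 'eef_pos': [0.395, -0.066, 0.224], 'eef_rot': [0.052, 0.031, 0.998, -0.02], 'wrist_force': [-0.697, 0.033, -0.305], 'opening': 0.452, 'q': [-0.471, -0.324, 2.099, 0.009, 1.256, -1.981]}
```

View pics/w5.png

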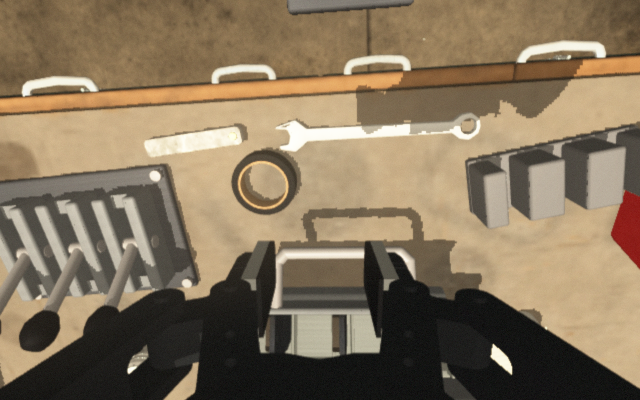

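View pics/s5.png

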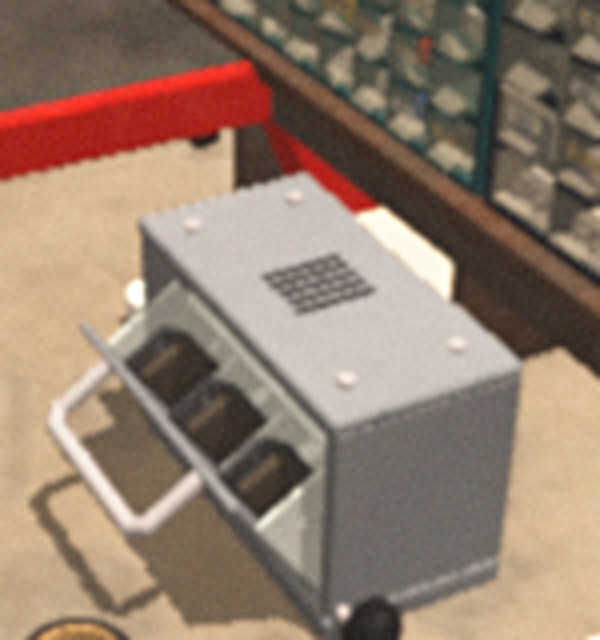

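Run:
```python
from fit import *
snap("top","t5",(230,120,380,240),5)
```

```text
(no output)
```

View pics/t5.png

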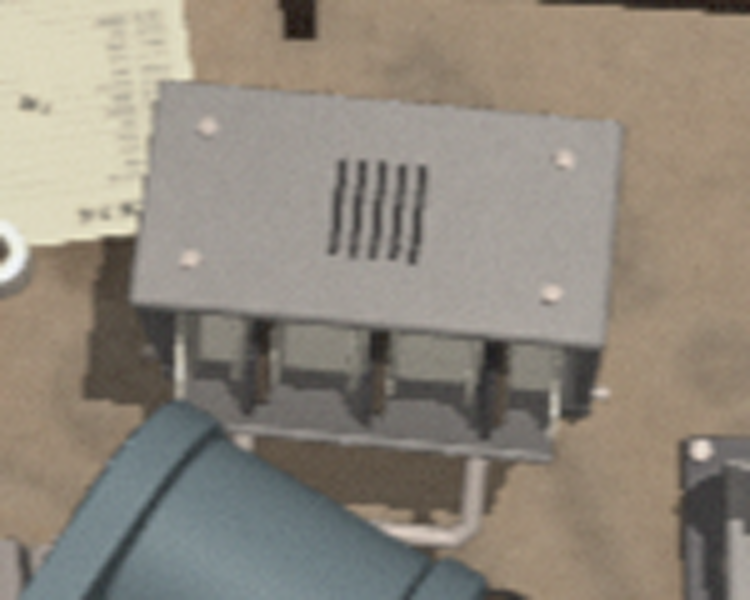

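Run:
```python
from fit import *
c=pickle.load(open("pics/t5.pkl","rb"))
f=lambda u,v:(230+u/5,120+v/5)
for n,l in (("L",[(246,405),(270,405)]),("M",[(364,410),(386,410)]),("R",[(482,435),(508,435)]),("Lt",[(248,325),(276,325)]),("Mt",[(366,335),(390,335)]),("Rt",[(486,345),(510,345)])):
    for k in l: print(n,onz(c,*f(*k),.098 if len(n)==1 else .12).round(4))
# model
th=.58;C=np.array([.6176,-.062]);yaw=-.03
def binw(bx,by,bz):
    X=bx*np.cos(th)-bz*np.sin(th);Z=bx*np.sin(th)+bz*np.cos(th)
    lx=-.05+X; return np.array([C[0]+lx*np.cos(yaw)-by*np.sin(yaw),C[1]+lx*np.sin(yaw)+by*np.cos(yaw),.024+Z])
for y in (.062,0,-.062):
    for bx in (0,.042):
        p=binw(bx,y,.089);q=proj(c,p);print(y,bx,p.round(4),((q-[230,120])*5).round(0))
for bx,y,z in ((0,.099,.1),(0,-.099,.1),(-.006,.099,.1),(-.006,-.099,.1)):
    p=binw(bx,y,z);q=proj(c,p);print("panel",p.round(4),((q-[230,120])*5).round(0))
```

```text
L [0.5286 0.0019 0.098 ]
L [ 0.5294 -0.0104  0.098 ]
M [ 0.5298 -0.0587  0.098 ]
M [ 0.5305 -0.07    0.098 ]
R [ 0.5206 -0.1201  0.098 ]
R [ 0.5214 -0.1334  0.098 ]
Lt [0.5653 0.0022 0.12  ]
Lt [ 0.5662 -0.012   0.12  ]
Mt [ 0.5639 -0.0581  0.12  ]
Mt [ 0.5647 -0.0702  0.12  ]
Rt [ 0.5626 -0.1193  0.12  ]
Rt [ 0.5633 -0.1314  0.12  ]
0.062 0 [0.5207 0.0029 0.0984] [243. 420.]
0.062 0.042 [0.5558 0.0019 0.1215] [247. 342.]
0 0 [ 0.5189 -0.059   0.0984] [363. 431.]
0 0.042 [ 0.554  -0.0601  0.1215] [368. 353.]
-0.062 0 [ 0.517  -0.121   0.0984] [483. 442.]
-0.062 0.042 [ 0.5521 -0.1221  0.1215] [490. 365.]
panel [0.5158 0.0401 0.1076] [168. 420.]
panel [ 0.5099 -0.1578  0.1076] [555. 456.]
panel [0.5108 0.0402 0.1044] [167. 431.]
panel [ 0.5049 -0.1577  0.1044] [554. 467.]
```

>>> {"method": "drive_tool", "body": {"deltas": [[[0.04, 0.02, 0], 0.03], [[0.04, 0.02, 0], 0], [[0.04, 0.015, 0], 0], [[0.02, 0.005, 0], 0], [[0, 0, -0.01], 0], [[0, 0, 0], 0]], "gripper": 0.38}}

```text
time_s: 15.85
eef_pos: [0.541, -0.0028, 0.2057]
eef_rot: [0.047, 0.016, 0.999, -0.019]
wrist_force: [-0.8, -0.5, -1.0]
opening: 0.378
```

>>> {"method": "drive_tool", "body": {"deltas": [[[0, -0.002, -0.03], 0], [[0, 0, -0.03], 0], [[0, 0, -0.025], 0], [[0, 0, -0.02], 0], [[0, 0, 0], 0]]}}

```text
time_s: 16.35
eef_pos: [0.5367, -0.0063, 0.0952]
eef_rot: [0.045, 0.017, 0.999, -0.019]
wrist_force: [0.0, -0.0, -0.1]
opening: 0.384
```

Run:
```python
from fit import *
c=snap("wrist","w6")
snap("scene","s6",(270,90,420,250),4)
st()
```

```text
{'time_s': 16.45, 'eef_pos': [0.538, -0.006, 0.098], 'eef_rot': [0.046, 0.017, 0.999, -0.019], 'wrist_force': [0.524, -0.628, 0.182], 'opening': 0.379, 'q': [-0.221, 0.205, 1.88, -0.023, 0.959, -1.746]}
```

View pics/w6.png

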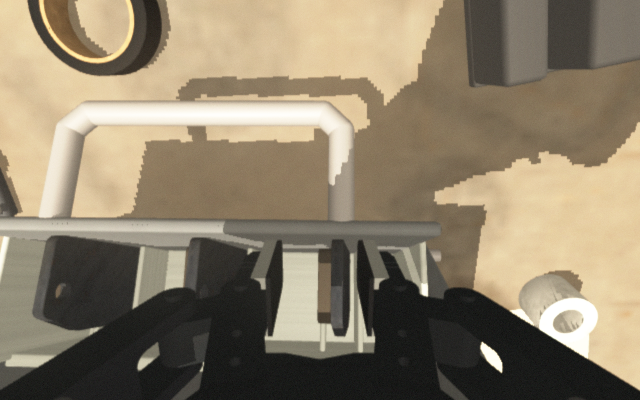

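View pics/s6.png

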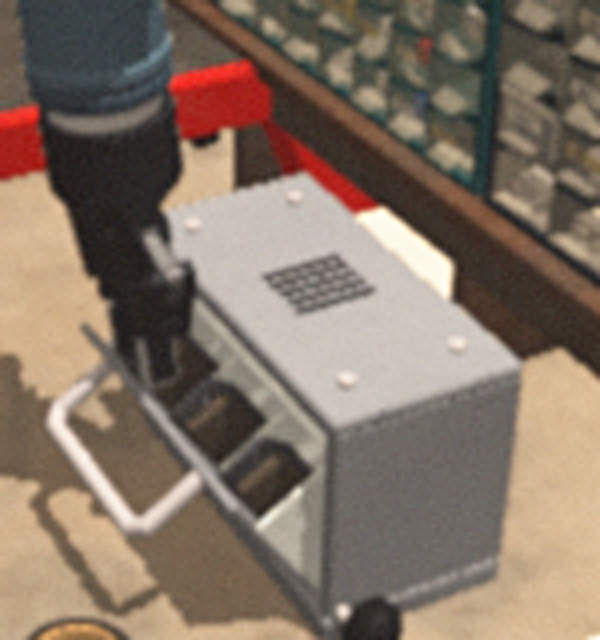

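>>> {"method": "drive_tool", "body": {"deltas": [[[0.002, 0.005, -0.006], 0], [[0, 0, -0.002], 0], [[0, 0, 0], 0]]}}

```text
time_s: 16.75
eef_pos: [0.5409, -0.0016, 0.0922]
eef_rot: [0.047, 0.017, 0.999, -0.019]
wrist_force: [0.6, 0.5, 1.0]
opening: 0.378
```

>>> {"method": "drive_tool", "body": {"deltas": [[[0, 0, 0], 0], [[0, 0, 0], 0], [[0, 0, 0], 0], [[0, 0, 0], 0], [[0, 0, 0], 0]], "gripper": 0}}

```text
time_s: 17.25
eef_pos: [0.5414, -0.0015, 0.0933]
eef_rot: [0.048, 0.017, 0.999, -0.02]
wrist_force: [-0.8, -0.1, -1.2]
opening: 0.098
```

>>> {"method": "drive_tool", "body": {"deltas": [[[0, 0, 0], 0], [[0, 0, 0], 0], [[0, 0, 0], 0]]}}

```text
time_s: 17.55
eef_pos: [0.5413, -0.0016, 0.0932]
eef_rot: [0.048, 0.017, 0.999, -0.02]
wrist_force: [0.7, -0.2, -1.3]
opening: 0.094
```

Run:
```python
from fit import *
c=snap("wrist","w7")
```

```text
(no output)
```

View pics/w7.png

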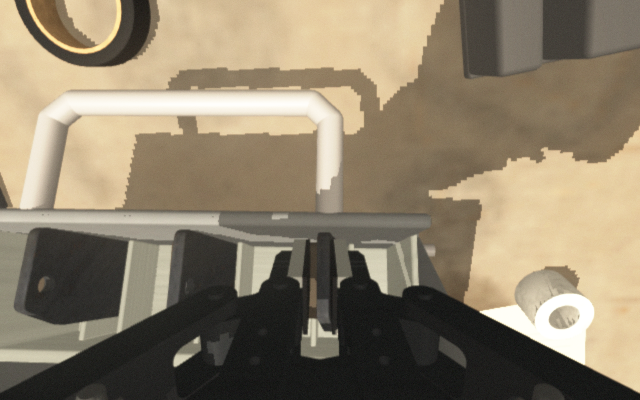

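>>> {"method": "drive_tool", "body": {"deltas": [[[-0.006, 0, 0.009], 0], [[-0.008, 0, 0.012], 0], [[-0.01, 0, 0.015], 0]]}}

```text
time_s: 17.9
eef_pos: [0.5169, -0.0016, 0.1299]
eef_rot: [0.048, 0.017, 0.999, -0.019]
wrist_force: [1.1, 1.0, -0.5]
opening: 0.098
```

>>> {"method": "drive_tool", "body": {"deltas": [[[-0.012, 0, 0.018], 0], [[-0.012, 0, 0.018], 0], [[-0.012, 0, 0.018], 0], [[0, 0, 0.03], 0], [[0, 0, 0], 0]]}}

```text
time_s: 18.4
eef_pos: [0.4773, -0.0013, 0.2213]
eef_rot: [0.05, 0.017, 0.998, -0.02]
wrist_force: [0.5, -0.8, 0.1]
opening: 0.096
```

Run:
```python
from fit import *
snap("wrist","w8")
snap("scene","s8",(240,60,420,250),3.1)
st()
```

```text
{'time_s': 18.5, 'eef_pos': [0.475, -0.001, 0.217], 'eef_rot': [0.046, 0.017, 0.999, -0.019], 'wrist_force': [-0.74, 0.47, -0.854], 'opening': 0.099, 'q': [-0.241, -0.103, 1.934, -0.018, 1.212, -1.772]}
```

View pics/s8.png

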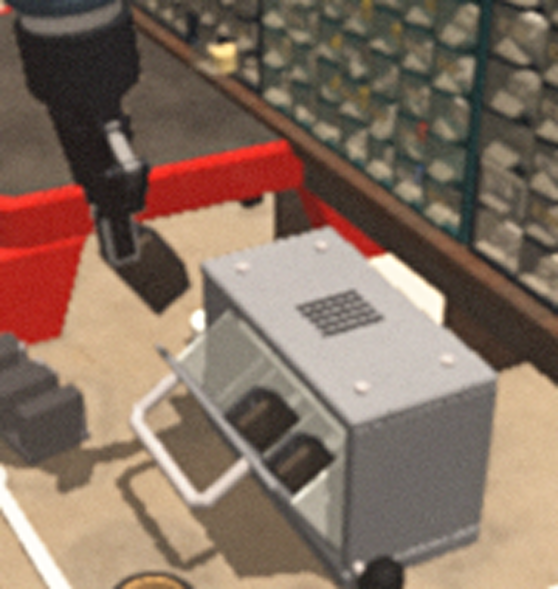

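View pics/w8.png

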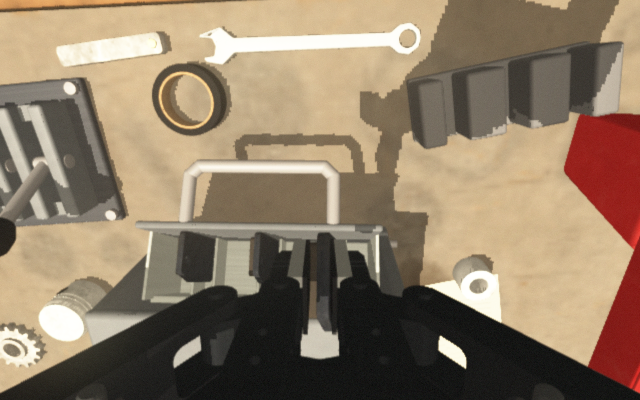

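>>> {"method": "drive_tool", "body": {"deltas": [[[0.02, 0, -0.02], 0], [[0.006, 0, -0.007], 0], [[0, 0, 0], 0]]}}

```text
time_s: 18.8
eef_pos: [0.4994, -0.0003, 0.1872]
eef_rot: [0.044, 0.017, 0.999, -0.019]
wrist_force: [-1.3, 1.1, -0.9]
opening: 0.097
```

>>> {"method": "drive_tool", "body": {"deltas": [[[0.008, 0, 0], 0], [[0.008, 0, 0], 0], [[0.008, 0, 0], 0]]}}

```text
time_s: 19.1
eef_pos: [0.5186, 0.0004, 0.1843]
eef_rot: [0.037, 0.016, 0.999, -0.018]
wrist_force: [-9.2, -1.0, 0.7]
opening: 0.1
```

Contact at 9 N, and the tool tilt is shrinking as hoped. I'll continue.

>>> {"method": "drive_tool", "body": {"deltas": [[[0.008, 0, 0.001], 0], [[0.008, 0, 0.001], 0]]}}

```text
time_s: 19.3
eef_pos: [0.53, 0.0007, 0.184]
eef_rot: [0.029, 0.016, 0.999, -0.018]
wrist_force: [-10.6, -2.4, 1.3]
opening: 0.095
```

Run:
```python
from fit import *
snap("scene","s9",(260,60,420,220),3.7)
```

```text
(no output)
```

View pics/s9.png

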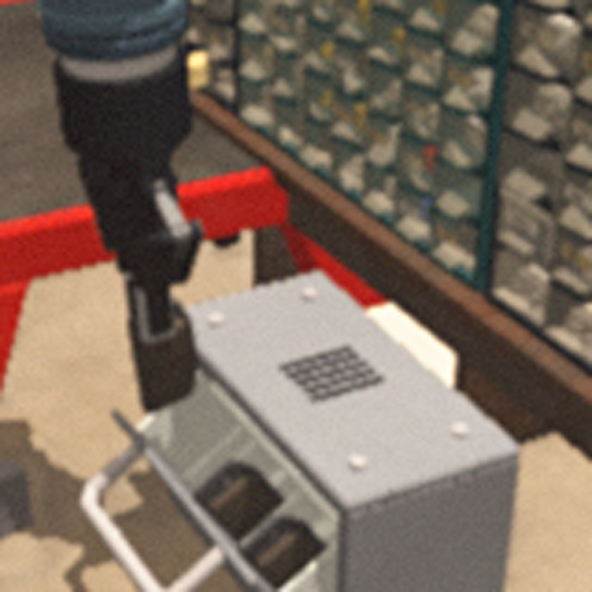

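>>> {"method": "drive_tool", "body": {"deltas": [[[0.006, 0, 0], 0], [[-0.015, 0, 0], 0], [[-0.02, 0, 0.01], 0], [[0, 0, 0], 0]]}}

```text
time_s: 19.75
eef_pos: [0.4997, 0.0007, 0.1933]
eef_rot: [0.025, 0.016, 0.999, -0.018]
wrist_force: [1.4, 0.4, 0.0]
opening: 0.09
```

Run:
```python
from fit import *
c=snap("scene","s10",(260,80,360,190),5)
o=get_obs();p=np.array(o["eef_pos"]);st()
f=lambda q:((proj(c,q)-[260,80])*5).round(0)
print("tcp",f(p),"z axis tool",R(o["eef_rot"])[:,2].round(3))
for dx in (-.016,.026):
  for z in (-.067,.017): print(dx,z,f(p+[dx,0,z]))
```

```text
{'time_s': 19.8, 'eef_pos': [0.5, 0.001, 0.193], 'eef_rot': [0.026, 0.016, 0.999, -0.018], 'wrist_force': [0.903, -0.124, -1.314], 'opening': 0.088, 'q': [-0.22, 0.016, 1.869, -0.027, 1.199, -1.751]}
tcp [148. 344.] z axis tool [ 0.051 -0.037 -0.998]
-0.016 -0.067 [125. 479.]
-0.016 0.017 [113. 320.]
0.026 -0.067 [206. 453.]
0.026 0.017 [199. 296.]
```

View pics/s10.png

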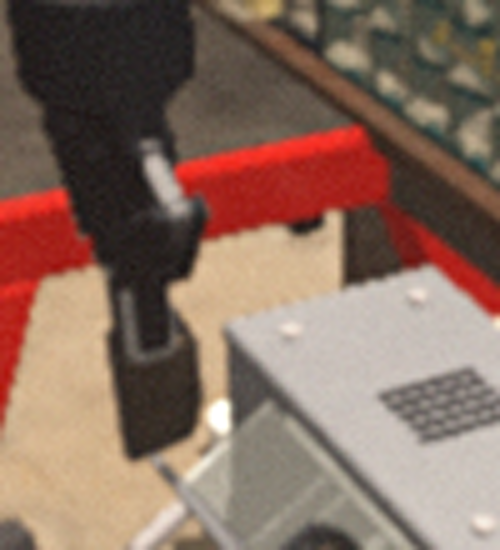

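Run:
```python
from fit import *
t=pickle.load(open("pics/top0.pkl","rb"));s=pickle.load(open("pics/scene0.pkl","rb"))
for n,a,b in (("rimcorner right rear/near",(191,106),(333,108)),):
    p=tri(ray(t,*a),ray(s,*b));print(n,p.round(3),proj(t,p).round(1),proj(s,p).round(1))
for uv in ((186,214),(193,216),(166,230),(190,229)):
    for z in (0,.1,.2): print(uv,z,onz(t,*uv,z).round(3))
for uv in ((237,165),(257,163),(232,128)):
    print("scene",uv,onz(s,*uv,0).round(3),onz(s,*uv,.1).round(3),onz(s,*uv,.2).round(3))
snap("wrist","w10")
f=cv2.imread("pics/scene0.png")[40:200,180:350];cv2.imwrite("pics/red.png",cv2.resize(f,None,fx=4,fy=3.6,interpolation=cv2.INTER_CUBIC))
```

```text
rimcorner right rear/near [0.761 0.252 0.124] [190.7 106.6] [333.6 107.8]
(186, 214) 0 [0.498 0.264 0.   ]
(186, 214) 0.1 [0.479 0.236 0.1  ]
(186, 214) 0.2 [0.46  0.207 0.2  ]
(193, 216) 0 [0.493 0.245 0.   ]
(193, 216) 0.1 [0.475 0.217 0.1  ]
(193, 216) 0.2 [0.457 0.19  0.2  ]
(166, 230) 0 [0.45  0.313 0.   ]
(166, 230) 0.1 [0.435 0.281 0.1  ]
(166, 230) 0.2 [0.42  0.249 0.2  ]
(190, 229) 0 [0.457 0.248 0.   ]
(190, 229) 0.1 [0.441 0.221 0.1  ]
(190, 229) 0.2 [0.425 0.194 0.2  ]
scene (237, 165) [0.458 0.29  0.   ] [0.415 0.138 0.1  ] [ 0.373 -0.014  0.2  ]
scene (257, 163) [0.512 0.271 0.   ] [0.462 0.122 0.1  ] [ 0.412 -0.027  0.2  ]
scene (232, 128) [0.522 0.512 0.   ] [0.47  0.328 0.1  ] [0.418 0.144 0.2  ]
```

View pics/red.png

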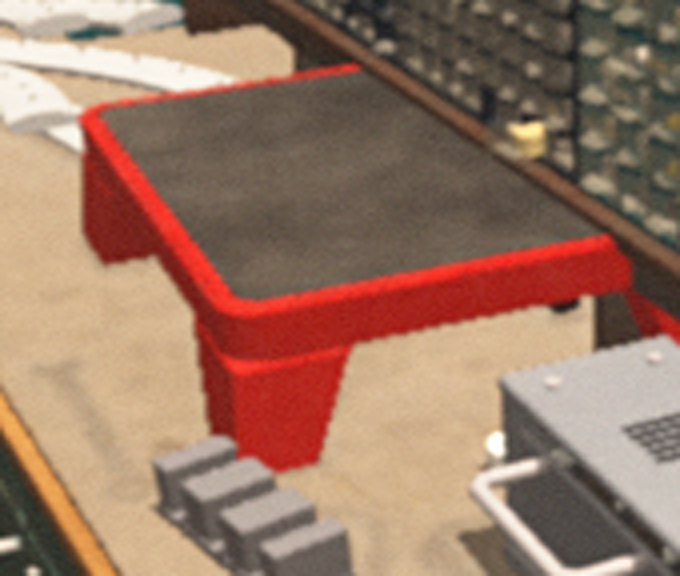

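View pics/w10.png

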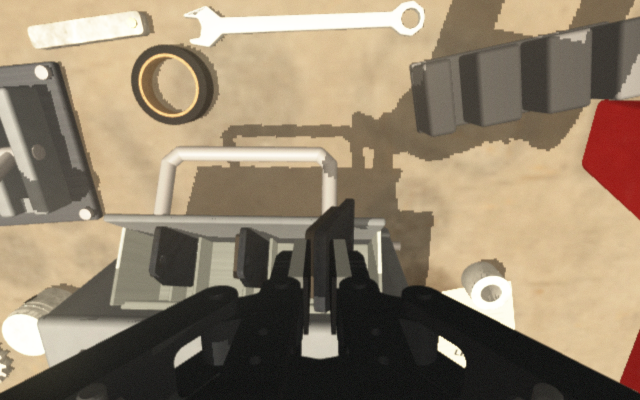

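Run:
```python
from fit import *
f=cv2.imread("pics/top0.png")[180:260,140:260];cv2.imwrite("pics/redt.png",cv2.resize(f,None,fx=6,fy=6,interpolation=cv2.INTER_CUBIC))
```

```text
(no output)
```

View pics/redt.png

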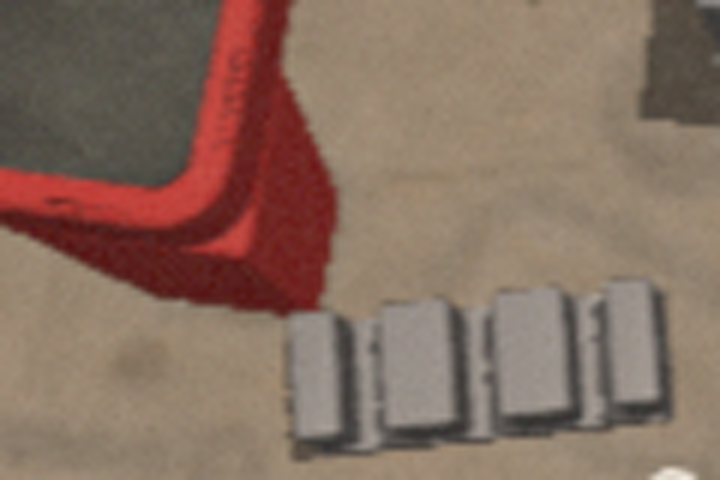

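Run:
```python
from fit import *
t=pickle.load(open("pics/top0.pkl","rb"))
f=lambda u,v:(140+u/6,180+v/6)
for k in ((361,372),(472,357),(584,345)): print(onz(t,*f(*k),.05).round(4))
p=[.4247,.1536,.167]
for y in (.05,0,-.05): print(y,p[0]-y*np.sin(p[2]),p[1]+y*np.cos(p[2]))
# rim corners: block tops front/back edges
for k in ((290,312),(335,310),(342,438),(297,440),(610,281),(652,281),(660,402),(618,406)): print(k,onz(t,*f(*k),.05).round(4))
# current view
c=snap("top","t10",(140,180,260,260),6)
```

```text
[0.4164 0.204  0.05  ]
[0.4261 0.1564 0.05  ]
[0.4344 0.1082 0.05  ]
0.05 0.4163887581059302 0.20290439390336582
0 0.4247 0.1536
-0.05 0.43301124189406986 0.10429560609663416
(290, 312) [0.4408 0.2381 0.05  ]
(335, 310) [0.4429 0.2185 0.05  ]
(342, 438) [0.3872 0.2089 0.05  ]
(297, 440) [0.3851 0.2282 0.05  ]
(610, 281) [0.4634 0.0997 0.05  ]
(652, 281) [0.4646 0.0813 0.05  ]
(660, 402) [0.4116 0.0727 0.05  ]
(618, 406) [0.4087 0.0908 0.05  ]
```

View pics/t10.png

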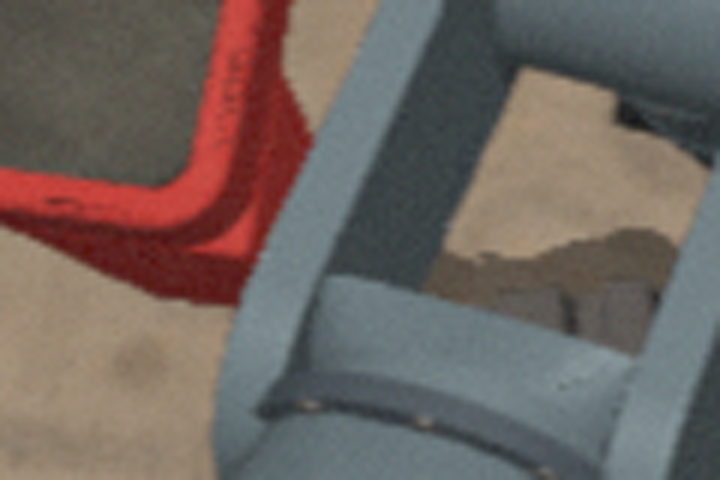

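>>> {"method": "drive_tool", "body": {"deltas": [[[-0.02, 0.02, 0.01], 0.07], [[-0.02, 0.045, 0], 0.07], [[-0.02, 0.045, 0], 0.06], [[-0.015, 0.045, 0], 0], [[-0.01, 0.035, 0], 0], [[0, 0.008, 0], 0], [[0, 0, 0], 0], [[0, 0, 0], 0]]}}

```text
time_s: 20.7
eef_pos: [0.4189, 0.204, 0.2035]
eef_rot: [0.03, -0.086, 0.996, -0.015]
wrist_force: [-0.3, -0.5, -1.4]
opening: 0.09
```

Run:
```python
from fit import *
snap("wrist","w11");st();o=get_obs();print(R(o["eef_rot"]).round(3))
```

```text
{'time_s': 20.75, 'eef_pos': [0.419, 0.204, 0.204], 'eef_rot': [0.03, -0.086, 0.996, -0.015], 'wrist_force': [0.022, 0.289, -1.131], 'opening': 0.094, 'q': [0.224, -0.075, 1.935, -0.04, 1.226, -1.507]}
[[-0.983 -0.17   0.063]
 [-0.172  0.985 -0.025]
 [-0.057 -0.035 -0.998]]
```

View pics/w11.png

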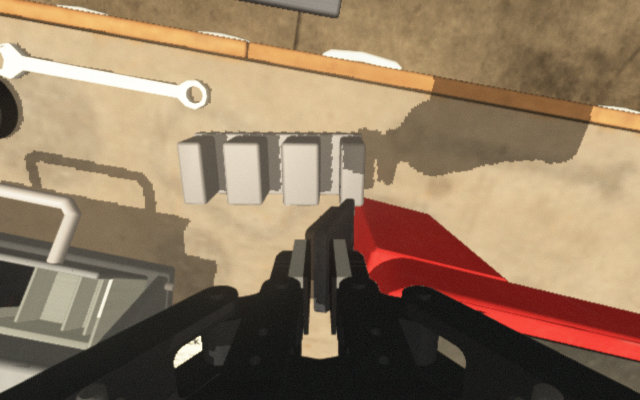

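Run:
```python
from fit import *
f=cv2.imread("pics/w11.png")[110:230,160:390];cv2.imwrite("pics/w11z.png",cv2.resize(f,None,fx=3.4,fy=3.4,interpolation=cv2.INTER_CUBIC))
```

```text
(no output)
```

View pics/w11z.png

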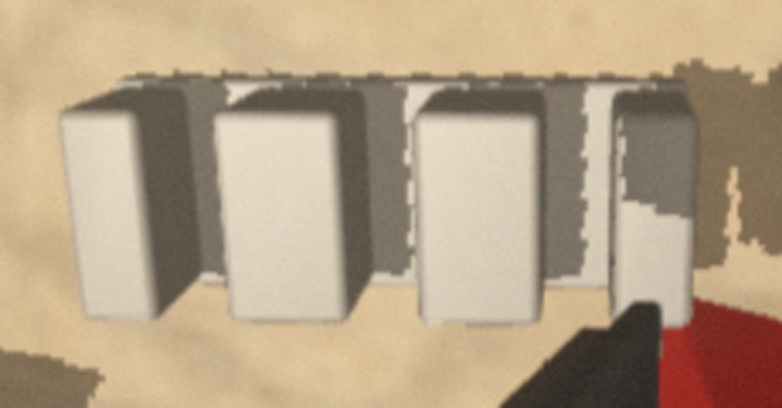

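```bash
cat > rack.py <<'E'
from fit import *
L=[(-.03,-.08),(.03,-.08),(-.03,-.059),(.03,-.059),(-.03,-.041),(.03,-.041),(-.03,-.009),(.03,-.009),(-.03,.009),(.03,.009),(-.03,.041),(.03,.041),(-.03,.059),(-.03,.08),(.03,.08)]
E
python3 - <<'E'
from rack import *
c=pickle.load(open("pics/w11.pkl","rb"))
px=[(62,112),(85,318),(135,112),(155,318),(216,114),(232,320),(333,114),(345,320),(418,114),(422,322),(540,114),(540,322),(614,112),(696,112),(692,326)]
f=[(160+u/3.4,110+v/3.4) for u,v in px]
p,r=fitpose(c,[(x,y,.05) for x,y in L],f,[.42,.15,.17]);print(p.round(4),r)
for y in (.05,0,-.05): print(y,(p[0]-y*np.sin(p[2])).round(4),(p[1]+y*np.cos(p[2])).round(4))
E
```

```text
[0.43   0.1579 0.1705] [[-2.9, -3.3], [-1.1, 3.5], [0.4, -3.1], [1.6, 3.8], [-2.1, -3.5], [-1.0, 3.5], [1.5, -3.2], [1.5, 4.0], [-1.9, -3.1], [-0.9, 3.7], [0.7, -2.8], [0.6, 4.2], [0.8, -2.0], [2.2, -1.8], [0.3, 3.7]]
0.05 0.4215 0.2072
0 0.43 0.1579
-0.05 0.4384 0.1086
```

>>> {"method": "drive_tool", "body": {"deltas": [[[-0.011, 0.002, -0.03], 0], [[0, 0, -0.03], 0], [[0, 0, -0.012], 0], [[0, 0, 0], 0], [[0, 0, 0], 0]]}}

```text
time_s: 21.25
eef_pos: [0.4121, 0.2, 0.1305]
eef_rot: [0.032, -0.081, 0.996, -0.016]
wrist_force: [0.5, -0.4, -0.8]
opening: 0.091
```

Run:
```python
from fit import *
snap("wrist","w12",(140,60,440,300),2.6);st()
snap("scene","s12",(190,90,320,220),4.6)
```

```text
{'time_s': 21.3, 'eef_pos': [0.412, 0.2, 0.131], 'eef_rot': [0.032, -0.081, 0.996, -0.016], 'wrist_force': [0.278, -0.324, -1.913], 'opening': 0.091, 'q': [0.22, 0.006, 2.02, -0.046, 1.057, -1.491]}
```

View pics/w12.png

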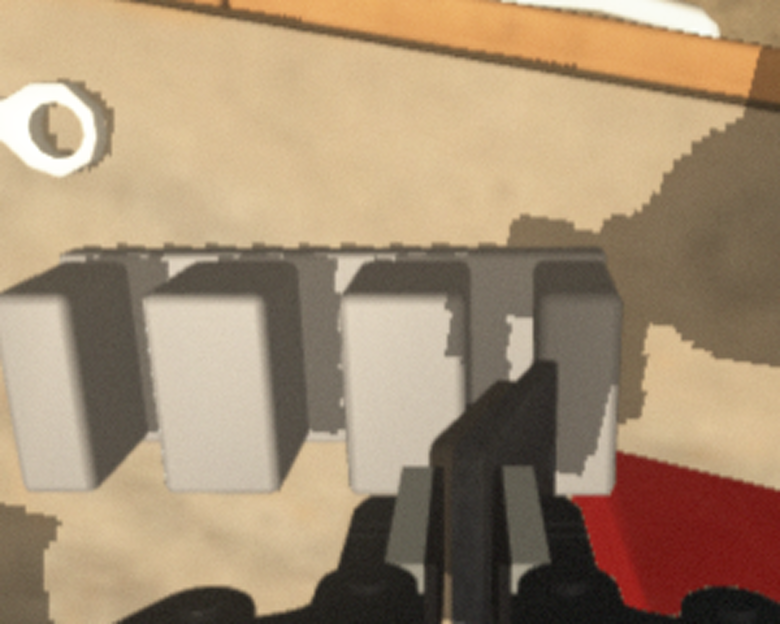

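View pics/s12.png

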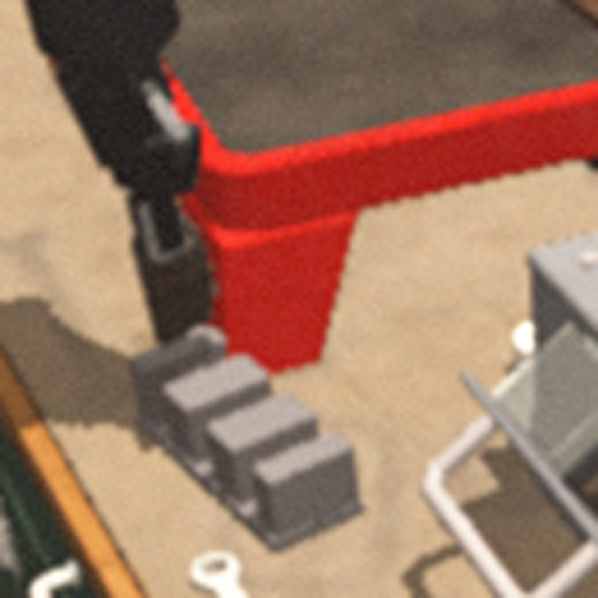

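Run:
```python
from rack import *
c=pickle.load(open("pics/w12.pkl","rb"))
f=lambda u,v:(140+u/2.6,60+v/2.6)
for z in (.06,.067,.075): print(z,onz(c,*f(531,365),z).round(4))
px=[(0,296),(25,488),(66,296),(95,488),(146,296),(168,490),(262,296),(278,490),(345,295),(350,492),(466,296),(468,492),(537,294),(621,295),(613,493)]
p,r=fitpose(c,[(x,y,.05) for x,y in L],[f(*k) for k in px],[.42,.15,.17]);print(p.round(4),r)
for y in (.05,0,-.05): print(y,(p[0]-y*np.sin(p[2])).round(4),(p[1]+y*np.cos(p[2])).round(4))
```

```text
0.06 [0.4073 0.2114 0.06  ]
0.067 [0.405  0.2108 0.067 ]
0.075 [0.4023 0.21   0.075 ]
[0.4297 0.1581 0.1655] [[-6.0, -4.5], [-0.9, 4.7], [0.4, -4.3], [1.5, 5.1], [-2.9, -4.2], [-1.2, 4.7], [1.6, -3.9], [1.8, 5.4], [-2.5, -3.4], [-0.2, 5.0], [1.0, -3.5], [0.5, 5.6], [2.0, -2.6], [3.0, -2.8], [1.5, 6.0]]
0.05 0.4215 0.2074
0 0.4297 0.1581
-0.05 0.4379 0.1088
```

>>> {"method": "drive_tool", "body": {"deltas": [[[-0.003, -0.006, 0], 0], [[0, 0, -0.012], 0], [[0, 0, -0.012], 0], [[0, 0, -0.006], 0], [[0, 0, 0], 0]]}}

```text
time_s: 21.85
eef_pos: [0.4109, 0.1937, 0.1008]
eef_rot: [0.035, -0.081, 0.996, -0.015]
wrist_force: [0.1, -0.2, -0.7]
opening: 0.088
```

Run:
```python
from fit import *
snap("wrist","w13",(140,60,440,300),2.6);st()
snap("scene","s13",(190,90,320,220),4.6)
```

```text
{'time_s': 21.9, 'eef_pos': [0.411, 0.194, 0.101], 'eef_rot': [0.035, -0.081, 0.996, -0.015], 'wrist_force': [0.758, -0.321, -0.585], 'opening': 0.095, 'q': [0.207, 0.043, 2.053, -0.047, 0.98, -1.501]}
```

View pics/w13.png

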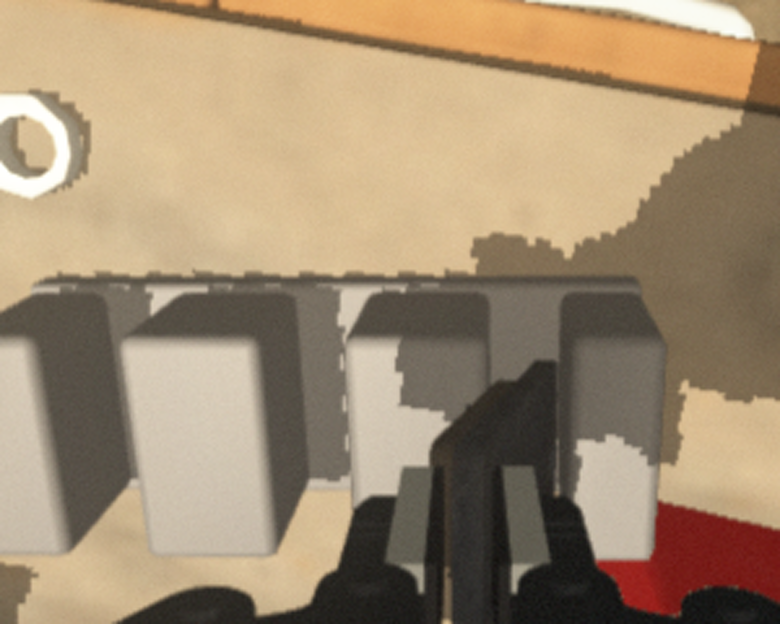

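View pics/s13.png

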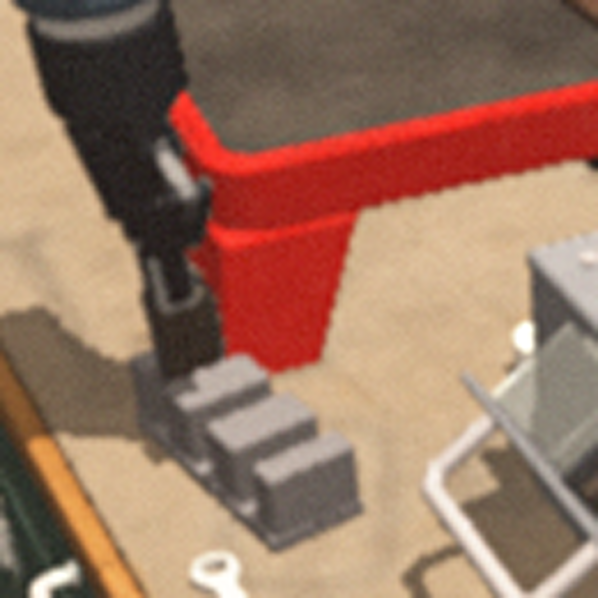

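>>> {"method": "drive_tool", "body": {"deltas": [[[0, -0.002, -0.008], 0], [[0, 0, -0.008], 0], [[0, 0, 0], 0]]}}

```text
time_s: 22.25
eef_pos: [0.4142, 0.1947, 0.0877]
eef_rot: [0.039, -0.08, 0.996, -0.013]
wrist_force: [-2.0, 2.7, -4.5]
opening: 0.089
```

>>> {"method": "drive_tool", "body": {"deltas": [[[0, 0, 0], 0], [[0, 0, 0], 0], [[0, 0, 0], 0], [[0, 0, 0], 0]], "gripper": 0.35}}

```text
time_s: 22.65
eef_pos: [0.4145, 0.1943, 0.0871]
eef_rot: [0.039, -0.081, 0.996, -0.013]
wrist_force: [0.4, 0.0, -0.2]
opening: 0.35
```

Run:
```python
from fit import *
snap("wrist","w14",(140,60,440,300),2.6);st()
snap("scene","s14",(190,90,320,220),4.6)
```

```text
{'time_s': 22.7, 'eef_pos': [0.414, 0.194, 0.087], 'eef_rot': [0.039, -0.081, 0.996, -0.013], 'wrist_force': [0.608, 0.026, -0.725], 'opening': 0.351, 'q': [0.204, 0.071, 2.06, -0.044, 0.938, -1.505]}
```

View pics/w14.png

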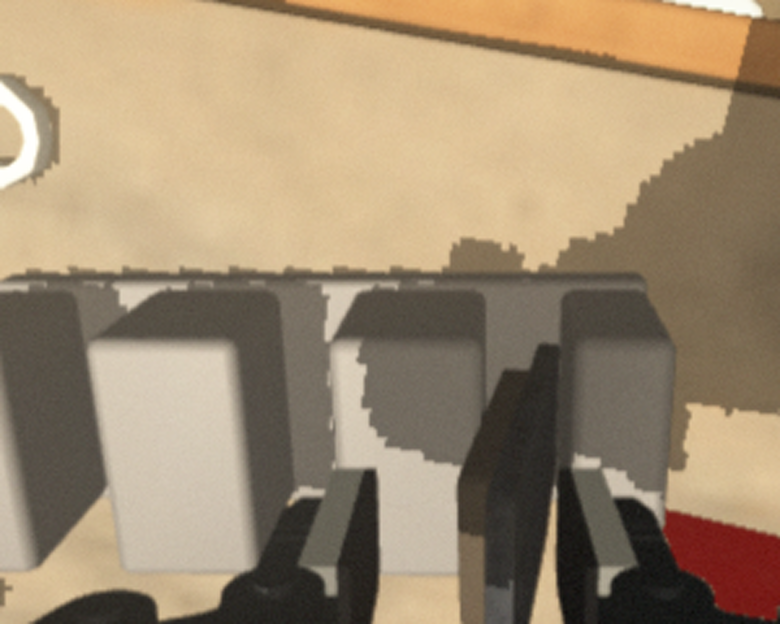

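View pics/s14.png

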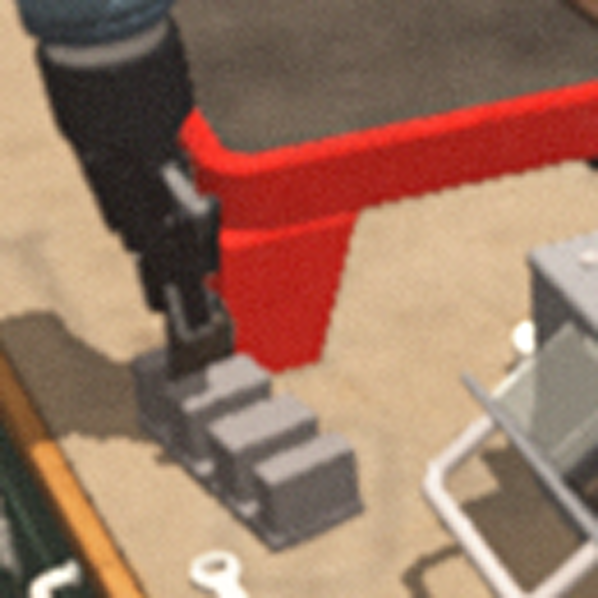

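>>> {"method": "drive_tool", "body": {"deltas": [[[0, 0, 0.02], 0], [[0, 0, 0.03], 0], [[0, 0, 0.03], 0], [[0, 0, 0.03], 0], [[0, 0, 0], 0]]}}

```text
time_s: 23.25
eef_pos: [0.4126, 0.1934, 0.1999]
eef_rot: [0.037, -0.081, 0.996, -0.013]
wrist_force: [-0.4, -0.3, 0.5]
opening: 0.351
```

Run:
```python
from fit import *
c=snap("wrist","w15",(140,60,440,300),2.6);st()
s=snap("scene","s15",(200,120,300,220),6)
p=[.4215,.2074]; 
for dx in (-.021,0,.021):
  for z in (.01,.094): 
    P=[p[0]+dx*.985,p[1]+dx*.17,z]; print(dx,z,((proj(c,P)-[140,60])*2.6).round(0),((proj(s,P)-[200,120])*6).round(0))
```

```text
{'time_s': 23.3, 'eef_pos': [0.411, 0.193, 0.198], 'eef_rot': [0.036, -0.081, 0.996, -0.014], 'wrist_force': [-0.016, 0.199, -0.827], 'opening': 0.347, 'q': [0.203, -0.105, 1.975, -0.038, 1.204, -1.517]}
-0.021 0.01 [521. 234.] [167. 376.]
-0.021 0.094 [527. 295.] [139. 218.]
0 0.01 [520. 290.] [207. 359.]
0 0.094 [526. 367.] [182. 202.]
0.021 0.01 [520. 345.] [247. 342.]
0.021 0.094 [526. 436.] [224. 186.]
```

View pics/w15.png

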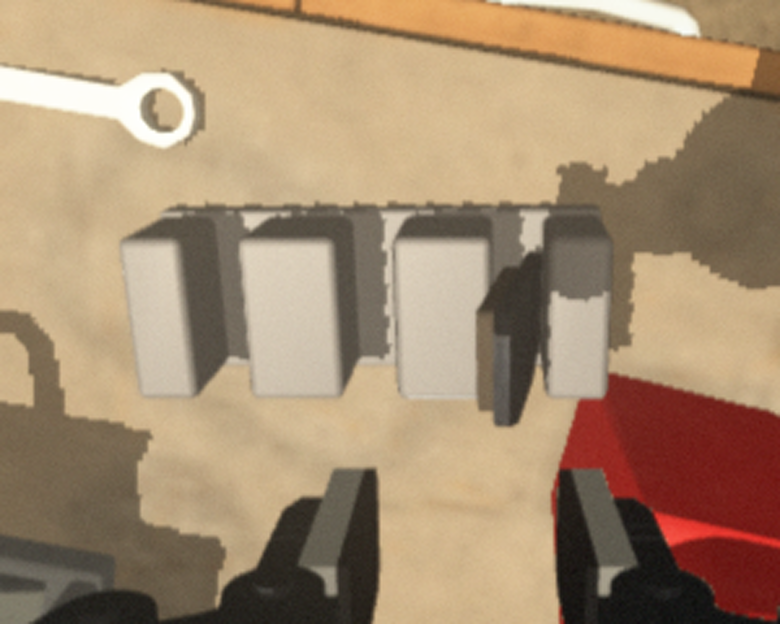

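View pics/s15.png

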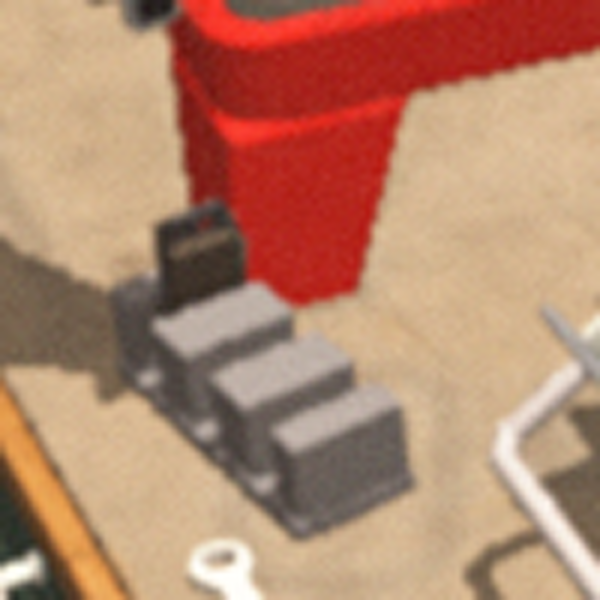

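>>> {"method": "drive_tool", "body": {"deltas": [[[0.01, -0.03, 0.005], -0.07], [[0.015, -0.045, 0], -0.07], [[0.02, -0.045, 0], -0.05], [[0.025, -0.045, 0], 0], [[0.03, -0.04, 0], 0], [[0.03, -0.035, 0], 0], [[0.005, -0.01, 0], 0], [[0, 0, 0], 0]]}}

```text
time_s: 24.15
eef_pos: [0.5394, -0.0642, 0.1878]
eef_rot: [0.023, 0.017, 0.999, -0.015]
wrist_force: [0.0, -0.3, -0.6]
opening: 0.35
```

>>> {"method": "drive_tool", "body": {"deltas": [[[0.004, 0.001, -0.03], 0], [[0, 0, -0.03], 0], [[0, 0, -0.02], 0], [[0, 0, -0.012], 0], [[0, 0, 0], 0]]}}

```text
time_s: 24.65
eef_pos: [0.5382, -0.057, 0.0895]
eef_rot: [0.02, 0.015, 1.0, -0.013]
wrist_force: [2.3, -0.7, 0.3]
opening: 0.351
```

Run:
```python
from fit import *
snap("wrist","w16",(140,160,500,400),2.2);st()
snap("scene","s16",(270,70,420,220),4)
```

```text
{'time_s': 24.7, 'eef_pos': [0.538, -0.057, 0.09], 'eef_rot': [0.02, 0.015, 1.0, -0.013], 'wrist_force': [-0.594, 0.715, -0.539], 'opening': 0.35, 'q': [-0.317, 0.253, 1.835, -0.016, 1.007, -1.849]}
```

View pics/w16.png

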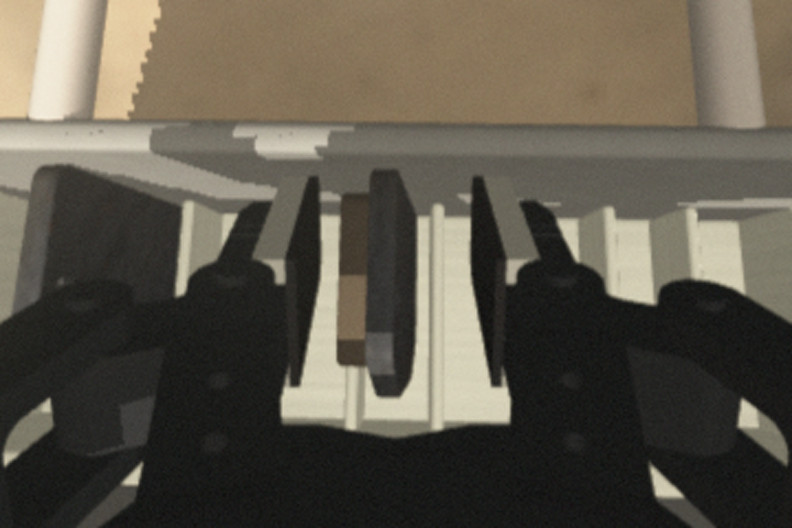

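View pics/s16.png

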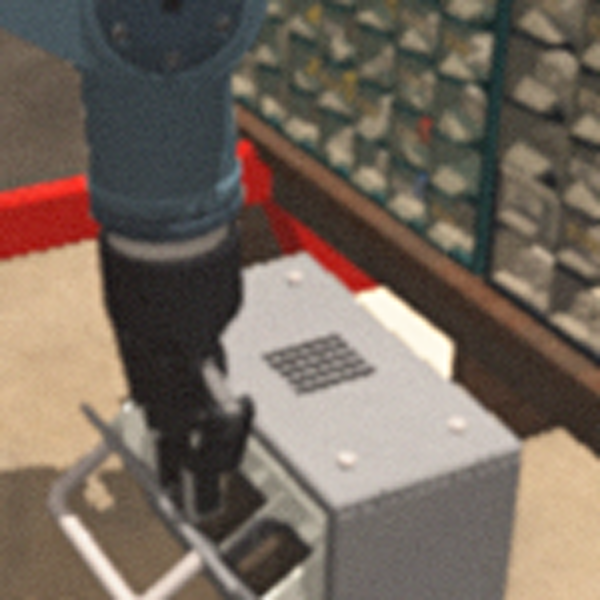

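>>> {"method": "drive_tool", "body": {"deltas": [[[0.006, -0.004, -0.003], 0], [[0.001, 0, 0], 0], [[0, 0, 0], 0]]}}

```text
time_s: 25.05
eef_pos: [0.5474, -0.0614, 0.0907]
eef_rot: [0.022, 0.015, 1.0, -0.014]
wrist_force: [-2.9, 0.7, -1.7]
opening: 0.35
```

>>> {"method": "drive_tool", "body": {"deltas": [[[0, 0, 0], 0], [[0, 0, 0], 0], [[0, 0, 0], 0], [[0, 0, 0], 0], [[0, 0, 0], 0]], "gripper": 0}}

```text
time_s: 25.55
eef_pos: [0.5474, -0.0615, 0.0913]
eef_rot: [0.022, 0.015, 1.0, -0.014]
wrist_force: [-0.8, 0.2, -1.1]
opening: 0.115
```

Run:
```python
from fit import *
snap("wrist","w17",(140,160,500,400),2.2);st()
```

```text
{'time_s': 25.6, 'eef_pos': [0.547, -0.061, 0.091], 'eef_rot': [0.022, 0.015, 1.0, -0.014], 'wrist_force': [-0.65, 0.931, -0.178], 'opening': 0.121, 'q': [-0.32, 0.268, 1.814, -0.015, 1.009, -1.852]}
```

View pics/w17.png

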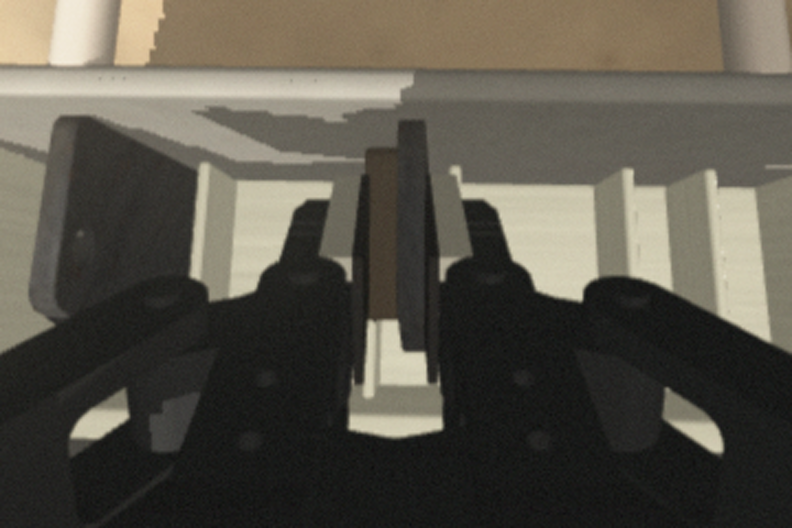

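>>> {"method": "drive_tool", "body": {"deltas": [[[-0.006, 0, 0.009], 0], [[-0.008, 0, 0.012], 0], [[-0.01, 0, 0.015], 0], [[-0.012, 0, 0.018], 0], [[-0.012, 0, 0.018], 0], [[-0.012, 0, 0.018], 0], [[0, 0, 0.005], 0], [[0, 0, 0], 0]]}}

```text
time_s: 26.4
eef_pos: [0.4858, -0.0621, 0.1939]
eef_rot: [0.026, 0.015, 0.999, -0.015]
wrist_force: [-0.4, -0.2, -0.9]
opening: 0.116
```

>>> {"method": "drive_tool", "body": {"deltas": [[[0.015, 0, -0.006], 0], [[0.008, 0, 0], 0], [[0.008, 0, 0], 0], [[0.008, 0, 0], 0]]}}

```text
time_s: 26.8
eef_pos: [0.5179, -0.0606, 0.1821]
eef_rot: [0.015, 0.014, 1.0, -0.013]
wrist_force: [-14.0, -0.6, -0.5]
opening: 0.12
```

>>> {"method": "drive_tool", "body": {"deltas": [[[0.007, 0, 0.001], 0], [[0.007, 0, 0.001], 0]]}}

```text
time_s: 27.0
eef_pos: [0.5223, -0.059, 0.1772]
eef_rot: [0.0, 0.014, 1.0, -0.012]
wrist_force: [-14.7, -0.9, -0.4]
opening: 0.123
```

>>> {"method": "drive_tool", "body": {"deltas": [[[0.014, 0, 0.005], 0], [[0.008, 0, 0.003], 0]]}}

```text
time_s: 27.2
eef_pos: [0.5341, -0.0574, 0.178]
eef_rot: [-0.015, 0.013, 1.0, -0.01]
wrist_force: [-15.6, -2.7, 2.7]
opening: 0.118
```

Run:
```python
from fit import *
c=snap("scene","s18",(260,70,380,190),5)
st()
```

```text
{'time_s': 27.25, 'eef_pos': [0.534, -0.057, 0.178], 'eef_rot': [-0.015, 0.013, 1.0, -0.009], 'wrist_force': [-12.512, 0.358, -4.364], 'opening': 0.114, 'q': [-0.312, 0.173, 1.73, -0.028, 1.263, -1.847]}
```

View pics/s18.png

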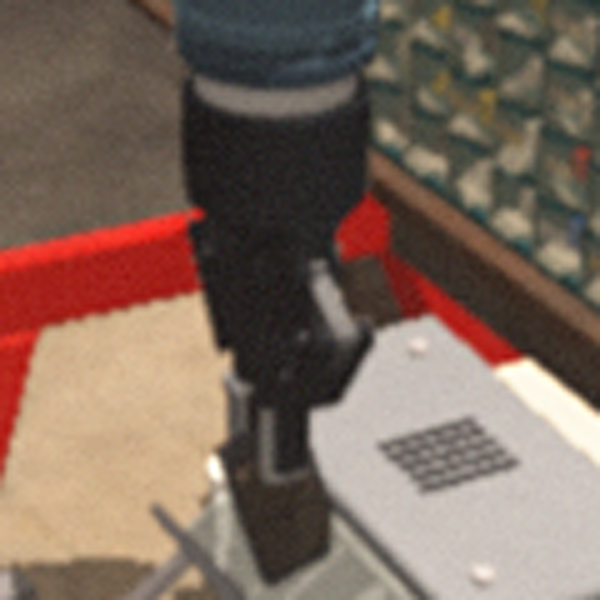

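>>> {"method": "drive_tool", "body": {"deltas": [[[-0.02, 0, 0.012], 0], [[-0.01, 0, 0.014], 0], [[0, 0, 0], 0]]}}

```text
time_s: 27.55
eef_pos: [0.5019, -0.0564, 0.1994]
eef_rot: [-0.021, 0.013, 1.0, -0.008]
wrist_force: [-0.3, -0.1, -1.5]
opening: 0.111
```

>>> {"method": "drive_tool", "body": {"deltas": [[[0.012, 0, 0], 0], [[0.012, 0, 0], 0], [[0.012, 0, 0], 0]]}}

```text
time_s: 27.85
eef_pos: [0.5382, -0.0561, 0.1969]
eef_rot: [-0.024, 0.013, 1.0, -0.007]
wrist_force: [-10.7, -1.3, 2.6]
opening: 0.115
```

Run:
```python
from fit import *
c=snap("scene","s19",(260,70,380,190),5)
st()
```

```text
{'time_s': 27.9, 'eef_pos': [0.54, -0.056, 0.196], 'eef_rot': [-0.024, 0.013, 1.0, -0.007], 'wrist_force': [-7.499, -0.059, -1.913], 'opening': 0.114, 'q': [-0.306, 0.175, 1.687, -0.028, 1.321, -1.844]}
```

View pics/s19.png

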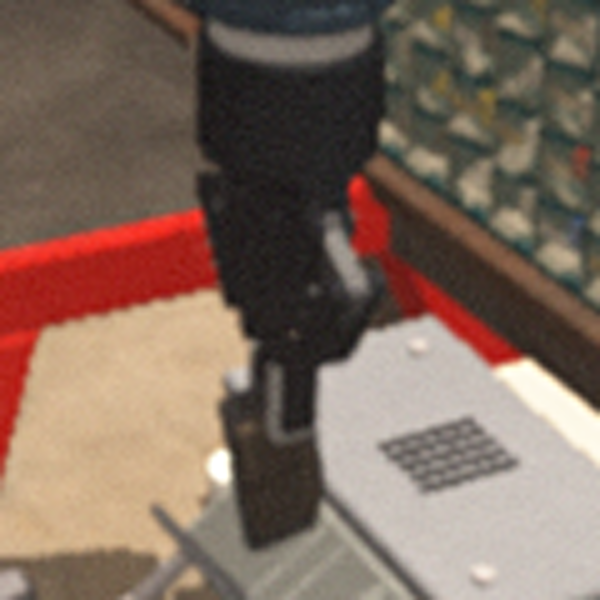

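>>> {"method": "drive_tool", "body": {"deltas": [[[0.01, 0, 0.003], 0], [[-0.015, 0, 0], 0], [[-0.025, 0, 0.005], 0], [[0, 0, 0], 0]]}}

```text
time_s: 28.3
eef_pos: [0.5104, -0.0556, 0.199]
eef_rot: [-0.03, 0.012, 0.999, -0.006]
wrist_force: [-0.6, -0.3, -1.5]
opening: 0.116
```

Run:
```python
from fit import *
c=snap("scene","s20",(250,80,350,190),5)
snap("wrist","w20",(140,60,440,300),2.6)
o=get_obs();p=np.array(o["eef_pos"]);st()
f=lambda q:((proj(c,q)-[250,80])*5).round(0)
print(R(o["eef_rot"])[:,2].round(3))
for dx in (-.02,.022):
  for z in (-.062,.022): print(dx,z,f(p+[dx,0,z]))
```

```text
{'time_s': 28.4, 'eef_pos': [0.512, -0.056, 0.199], 'eef_rot': [-0.029, 0.012, 0.999, -0.006], 'wrist_force': [0.07, -0.184, -1.956], 'opening': 0.117, 'q': [-0.321, 0.12, 1.745, -0.03, 1.329, -1.859]}
[-0.059 -0.011 -0.998]
-0.02 -0.062 [243. 516.]
-0.02 0.022 [235. 353.]
0.022 -0.062 [327. 489.]
0.022 0.022 [323. 327.]
```

View pics/s20.png

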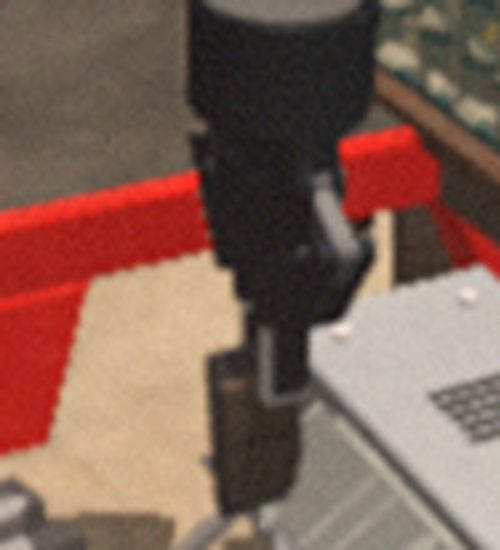

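View pics/w20.png

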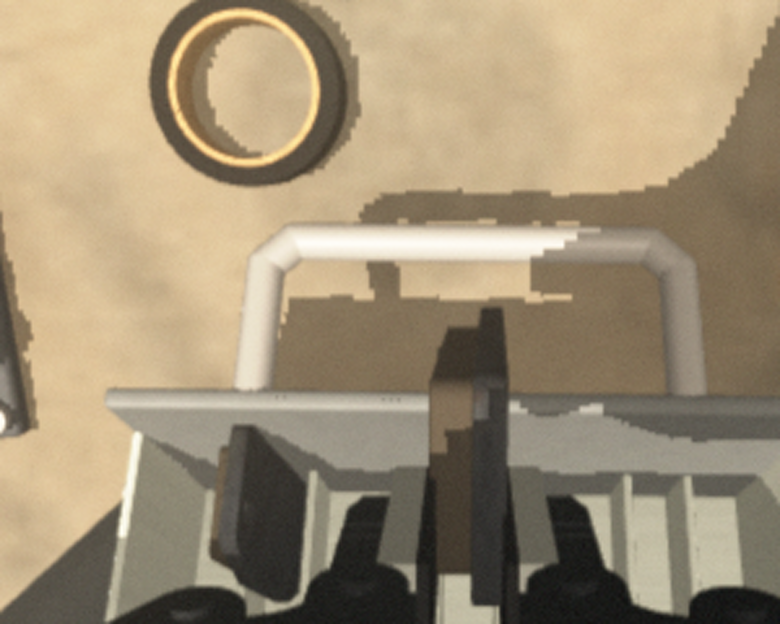

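>>> {"method": "drive_tool", "body": {"deltas": [[[-0.01, 0.03, 0], 0.07], [[-0.015, 0.045, 0], 0.07], [[-0.015, 0.045, 0], 0.05], [[-0.015, 0.045, 0], 0], [[-0.012, 0.035, 0], 0], [[0, 0.006, 0], 0], [[0, 0, 0], 0], [[0, 0, 0], 0]]}}

```text
time_s: 29.2
eef_pos: [0.4527, 0.1567, 0.1989]
eef_rot: [-0.024, -0.085, 0.996, -0.009]
wrist_force: [0.1, -0.9, -1.2]
opening: 0.116
```

Run:
```python
from fit import *
snap("wrist","w21",(140,60,440,300),2.6);st()
```

```text
{'time_s': 29.25, 'eef_pos': [0.453, 0.156, 0.199], 'eef_rot': [-0.024, -0.085, 0.996, -0.009], 'wrist_force': [0.914, 0.223, -1.759], 'opening': 0.121, 'q': [0.096, 0.035, 1.837, -0.018, 1.319, -1.64]}
```

View pics/w21.png

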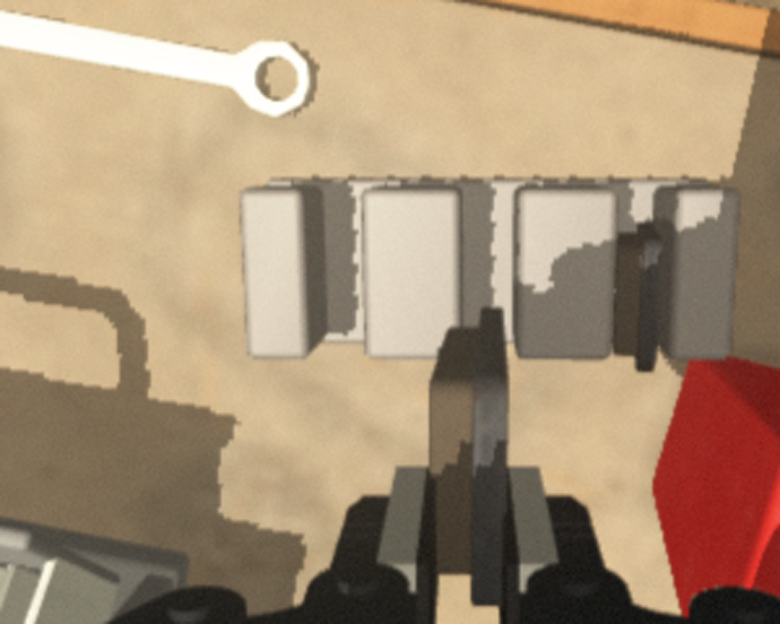

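Run:
```python
from rack import *
c=pickle.load(open("pics/w21.pkl","rb"))
f=lambda u,v:(140+u/2.6,60+v/2.6)
LL=[(x*.92,y) for y in (-.08,-.059,-.041,-.009,.009,.041,.08) for x in (-.03,.03)]
px=[(242,190),(248,357),(302,190),(305,357),(363,190),(366,355),(458,190),(460,357),(516,190),(517,355),(613,190),(612,357),(738,190),(733,357)]
p,r=fitpose(c,[(x,y,.05) for x,y in LL],[f(*k) for k in px],[.42,.15,.17]);print(p.round(4),np.abs(r).max())
for y in (.05,0,-.05): print(y,(p[0]-y*np.sin(p[2])).round(4),(p[1]+y*np.cos(p[2])).round(4))
for z in (.137,.127): print("pad plate bottom-front",onz(c,*f(494,310),z).round(4), onz(c,*f(445,328),z+.012).round(4), onz(c,*f(482,328),z+.012).round(4))
o=get_obs();print(o["eef_pos"],R(o["eef_rot"]).round(3))
```

```text
[0.4298 0.1567 0.174 ] 2.5
0.05 0.4212 0.2059
0 0.4298 0.1567
-0.05 0.4385 0.1074
pad plate bottom-front [0.4272 0.1569 0.137 ] [0.431  0.1467 0.149 ] [0.4296 0.1545 0.149 ]
pad plate bottom-front [0.4287 0.1573 0.127 ] [0.4328 0.1466 0.139 ] [0.4314 0.1549 0.139 ]
[0.45286043 0.15632792 0.19893359] [[-0.984 -0.17  -0.047]
 [-0.169  0.985 -0.022]
 [ 0.05  -0.014 -0.999]]
```

>>> {"method": "drive_tool", "body": {"deltas": [[[-0.01, 0, -0.02], 0], [[-0.008, 0, -0.03], 0], [[0, 0, -0.02], 0], [[0, 0, 0], 0], [[0, 0, 0], 0]]}}

```text
time_s: 29.75
eef_pos: [0.4394, 0.1507, 0.1284]
eef_rot: [-0.022, -0.08, 0.996, -0.009]
wrist_force: [0.7, 0.4, -1.4]
opening: 0.115
```

Run:
```python
from fit import *
snap("wrist","w22",(140,60,440,300),2.6);st()
```

```text
{'time_s': 29.8, 'eef_pos': [0.439, 0.151, 0.129], 'eef_rot': [-0.022, -0.08, 0.996, -0.01], 'wrist_force': [1.303, -0.561, -0.66], 'opening': 0.117, 'q': [0.087, 0.092, 1.933, -0.02, 1.161, -1.636]}
```

View pics/w22.png

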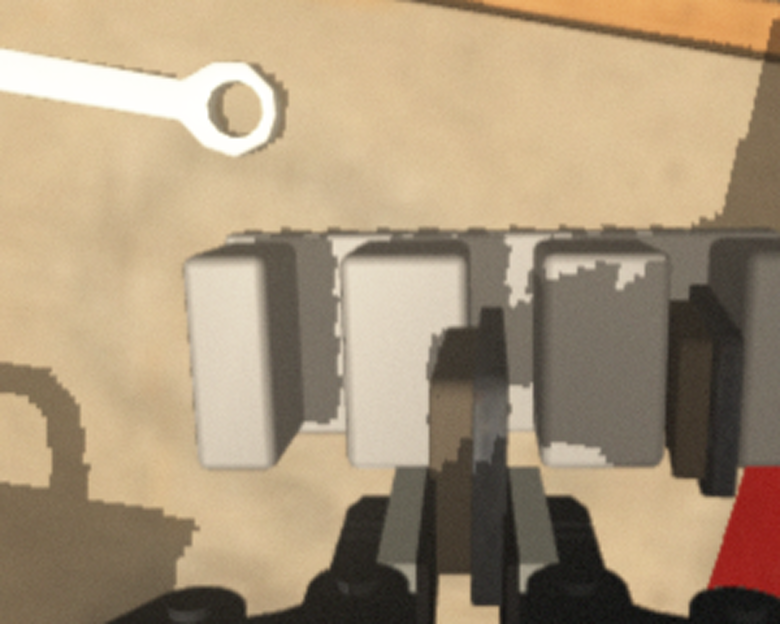

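>>> {"method": "drive_tool", "body": {"deltas": [[[-0.003, 0.006, 0], 0.012], [[0, 0, 0], 0], [[0, 0, -0.008], 0], [[0, 0, 0], 0]]}}

```text
time_s: 30.2
eef_pos: [0.4392, 0.157, 0.1234]
eef_rot: [-0.019, -0.086, 0.996, -0.01]
wrist_force: [0.2, 0.3, -1.2]
opening: 0.117
```

Run:
```python
from fit import *
snap("wrist","w23",(140,60,440,300),2.6);st()
```

```text
{'time_s': 30.25, 'eef_pos': [0.44, 0.157, 0.124], 'eef_rot': [-0.018, -0.086, 0.996, -0.01], 'wrist_force': [-0.338, 0.189, -1.45], 'opening': 0.116, 'q': [0.101, 0.099, 1.936, -0.021, 1.143, -1.634]}
```

View pics/w23.png

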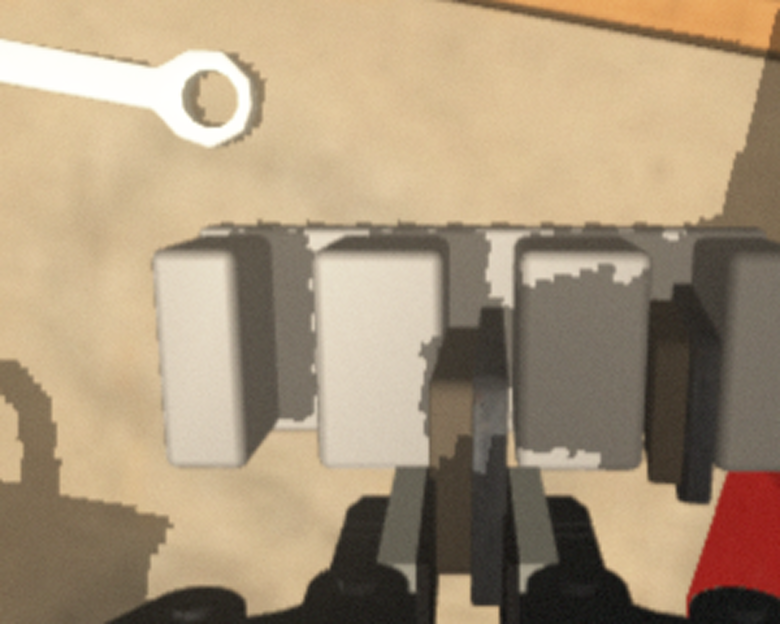

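>>> {"method": "drive_tool", "body": {"deltas": [[[-0.006, 0.001, -0.01], 0], [[0, 0, -0.012], 0], [[0, 0, -0.01], 0], [[0, 0, 0], 0]]}}

```text
time_s: 30.65
eef_pos: [0.4325, 0.1582, 0.089]
eef_rot: [-0.018, -0.086, 0.996, -0.01]
wrist_force: [-1.6, -0.5, -1.4]
opening: 0.121
```

>>> {"method": "drive_tool", "body": {"deltas": [[[0, 0, -0.006], 0], [[0, 0, -0.006], 0], [[0, 0, -0.006], 0]]}}

```text
time_s: 30.95
eef_pos: [0.4344, 0.1583, 0.0708]
eef_rot: [-0.017, -0.086, 0.996, -0.01]
wrist_force: [3.5, -1.5, 36.3]
opening: 0.117
```

>>> {"method": "drive_tool", "body": {"deltas": [[[0, 0, 0.001], 0], [[0, 0, 0], 0], [[0, 0, 0], 0], [[0, 0, 0.02], 0], [[0, 0, 0.03], 0], [[0, 0, 0.03], 0], [[0, 0, 0.04], 0], [[0, 0, 0], 0]], "gripper": 0.32}}

```text
time_s: 31.75
eef_pos: [0.4333, 0.158, 0.1945]
eef_rot: [-0.018, -0.086, 0.996, -0.01]
wrist_force: [1.2, 0.6, 0.9]
opening: 0.32
```

Run:
```python
from fit import *
snap("wrist","w24",(140,60,440,300),2.6);st()
snap("scene","s24",(200,120,300,220),6)
```

```text
{'time_s': 31.8, 'eef_pos': [0.432, 0.158, 0.192], 'eef_rot': [-0.02, -0.086, 0.996, -0.01], 'wrist_force': [0.3, -0.615, -0.731], 'opening': 0.318, 'q': [0.105, -0.008, 1.895, -0.019, 1.296, -1.633]}
```

View pics/w24.png

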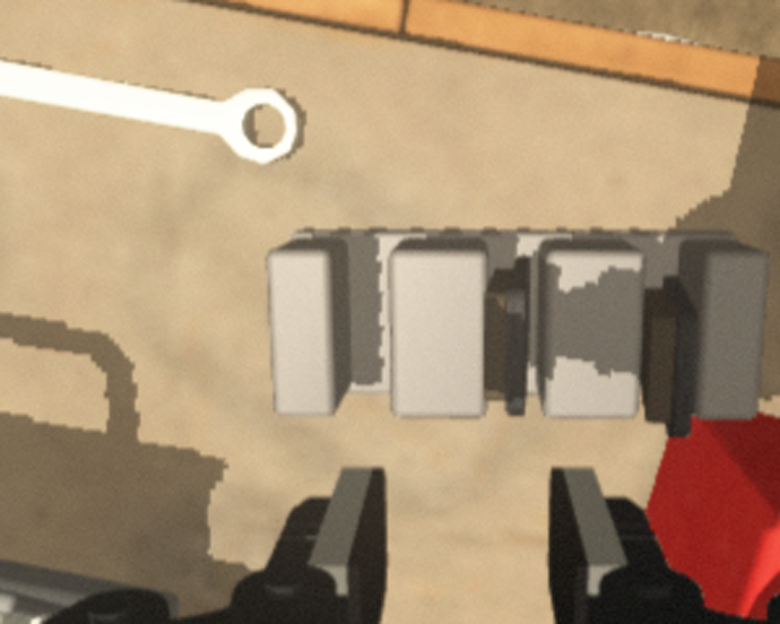

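View pics/s24.png

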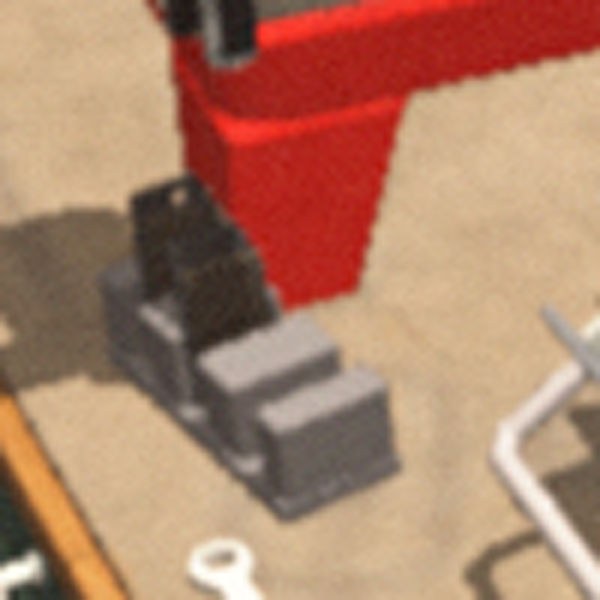

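>>> {"method": "drive_tool", "body": {"deltas": [[[0.01, -0.04, 0], -0.07], [[0.015, -0.045, 0], -0.07], [[0.015, -0.045, 0], -0.06], [[0.015, -0.045, 0], 0], [[0.008, -0.03, 0], 0], [[0, -0.005, 0], 0], [[0, 0, 0], 0]], "gripper": 0}}

```text
time_s: 32.55
eef_pos: [0.4876, -0.0576, 0.1793]
eef_rot: [-0.031, 0.016, 0.999, -0.005]
wrist_force: [0.7, 0.8, 0.1]
opening: 0.001
```

>>> {"method": "drive_tool", "body": {"deltas": [[[0.012, 0, -0.03], 0], [[0, 0, -0.04], 0], [[0, 0, -0.035], 0], [[0, 0, -0.008], 0], [[0, 0, 0], 0]]}}

```text
time_s: 33.05
eef_pos: [0.4974, -0.0516, 0.0636]
eef_rot: [-0.032, 0.013, 0.999, -0.004]
wrist_force: [0.6, -0.2, -0.1]
opening: 0.002
```

>>> {"method": "drive_tool", "body": {"deltas": [[[-0.008, 0, 0], 0], [[-0.006, 0, 0], 0], [[-0.006, 0, 0], 0], [[-0.006, 0, 0], 0]]}}

```text
time_s: 33.45
eef_pos: [0.4944, -0.0524, 0.0719]
eef_rot: [-0.003, 0.014, 1.0, -0.008]
wrist_force: [16.5, 0.6, -11.1]
opening: 0.001
```

>>> {"method": "drive_tool", "body": {"deltas": [[[-0.007, 0, -0.007], 0], [[-0.007, 0, -0.004], 0], [[-0.007, 0, -0.002], 0]]}}

```text
time_s: 33.75
eef_pos: [0.4916, -0.0533, 0.069]
eef_rot: [0.02, 0.015, 1.0, -0.01]
wrist_force: [23.0, 2.8, -16.2]
opening: -0.0
```

>>> {"method": "drive_tool", "body": {"deltas": [[[-0.008, 0, -0.004], 0], [[-0.008, 0, -0.002], 0]]}}

```text
time_s: 33.95
eef_pos: [0.4913, -0.0546, 0.0713]
eef_rot: [0.04, 0.016, 0.999, -0.012]
wrist_force: [21.5, 0.5, -9.7]
opening: -0.001
```

>>> {"method": "drive_tool", "body": {"deltas": [[[0.005, 0, 0.01], 0], [[0, 0, 0.03], 0], [[0, 0, 0.04], 0], [[0, -0.02, 0.03], 0], [[0.01, -0.025, 0.01], 0], [[0.02, -0.02, 0], 0], [[0.015, -0.005, 0], 0], [[0, 0, 0], 0]], "gripper": 0.35}}

```text
time_s: 34.75
eef_pos: [0.5458, -0.1252, 0.2133]
eef_rot: [0.051, 0.013, 0.998, -0.017]
wrist_force: [-0.1, -0.8, -0.1]
opening: 0.352
```

>>> {"method": "drive_tool", "body": {"deltas": [[[0, 0, -0.03], 0], [[0, 0, -0.04], 0], [[0, 0, -0.03], 0], [[0, 0, -0.018], 0], [[0, 0, 0], 0]]}}

```text
time_s: 35.25
eef_pos: [0.5447, -0.1233, 0.1001]
eef_rot: [0.055, 0.012, 0.998, -0.019]
wrist_force: [-0.2, 0.6, -1.1]
opening: 0.349
```

Run:
```python
from fit import *
snap("wrist","w26",(140,160,500,400),2.2);st()
```

```text
{'time_s': 35.3, 'eef_pos': [0.546, -0.124, 0.102], 'eef_rot': [0.056, 0.012, 0.998, -0.019], 'wrist_force': [0.019, -0.191, -0.059], 'opening': 0.351, 'q': [-0.442, 0.227, 1.845, 0.014, 0.953, -1.997]}
```

View pics/w26.png

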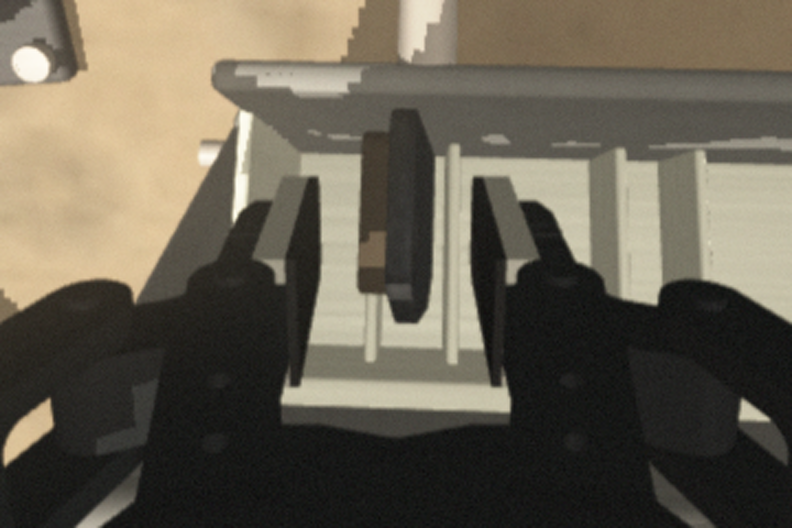

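>>> {"method": "drive_tool", "body": {"deltas": [[[0, 0, -0.01], 0], [[0, 0, -0.006], 0], [[0, 0, 0], 0]]}}

```text
time_s: 35.6
eef_pos: [0.5475, -0.1238, 0.0887]
eef_rot: [0.058, 0.011, 0.998, -0.02]
wrist_force: [-0.4, -0.2, 0.5]
opening: 0.351
```

>>> {"method": "drive_tool", "body": {"deltas": [[[0, 0, 0], 0], [[0, 0, 0], 0], [[0, 0, 0], 0], [[0, 0, 0], 0], [[0, 0, 0], 0]], "gripper": 0}}

```text
time_s: 36.1
eef_pos: [0.5479, -0.1235, 0.0899]
eef_rot: [0.059, 0.011, 0.998, -0.02]
wrist_force: [0.1, 0.8, -0.8]
opening: 0.121
```

>>> {"method": "drive_tool", "body": {"deltas": [[[-0.006, 0, 0.009], 0], [[-0.008, 0, 0.012], 0], [[-0.01, 0, 0.015], 0], [[-0.012, 0, 0.018], 0], [[-0.012, 0, 0.018], 0], [[-0.012, 0, 0.018], 0], [[0, 0, 0.006], 0], [[0, 0, 0], 0]]}}

```text
time_s: 36.9
eef_pos: [0.4857, -0.1251, 0.1937]
eef_rot: [0.062, 0.011, 0.998, -0.022]
wrist_force: [0.7, 0.3, -0.9]
opening: 0.12
```

Run:
```python
from fit import *
c=snap("scene","s27",(260,70,380,190),5)
st()
```

```text
{'time_s': 36.95, 'eef_pos': [0.486, -0.125, 0.193], 'eef_rot': [0.061, 0.011, 0.998, -0.022], 'wrist_force': [0.891, -0.728, -0.187], 'opening': 0.119, 'q': [-0.501, -0.039, 1.928, 0.021, 1.124, -2.057]}
```

View pics/s27.png

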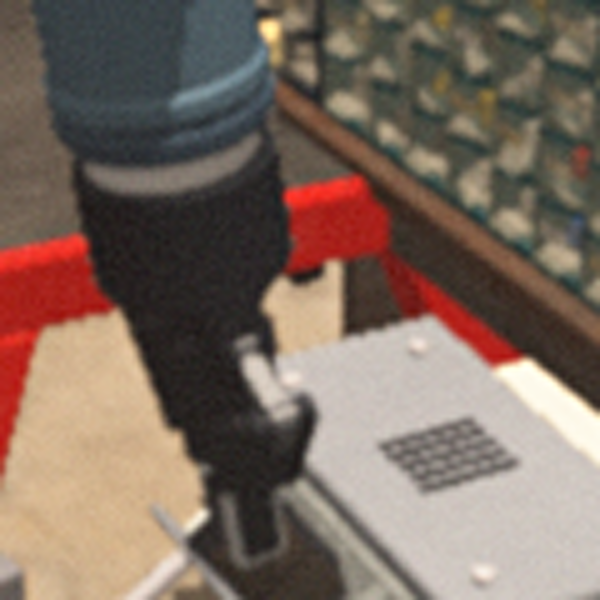

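Now pivot it against the roof edge while rising.

>>> {"method": "drive_tool", "body": {"deltas": [[[0.015, 0, 0], 0], [[0.012, 0, 0.002], 0], [[0.012, 0, 0.005], 0], [[0.01, 0, 0.005], 0]]}}

```text
time_s: 37.35
eef_pos: [0.526, -0.1234, 0.1978]
eef_rot: [0.047, 0.01, 0.999, -0.02]
wrist_force: [-9.3, -0.5, -0.5]
opening: 0.121
```

>>> {"method": "drive_tool", "body": {"deltas": [[[0.012, 0, 0.007], 0], [[0.01, 0, 0.006], 0]]}}

```text
time_s: 37.55
eef_pos: [0.5422, -0.1224, 0.2042]
eef_rot: [0.036, 0.01, 0.999, -0.018]
wrist_force: [-6.4, -1.1, -3.6]
opening: 0.118
```

Run:
```python
from fit import *
c=snap("scene","s28",(260,70,380,190),5)
st()
```

```text
{'time_s': 37.6, 'eef_pos': [0.544, -0.123, 0.205], 'eef_rot': [0.037, 0.01, 0.999, -0.018], 'wrist_force': [-5.543, -0.228, -1.38], 'opening': 0.118, 'q': [-0.433, 0.111, 1.743, -0.003, 1.205, -1.983]}
```

View pics/s28.png

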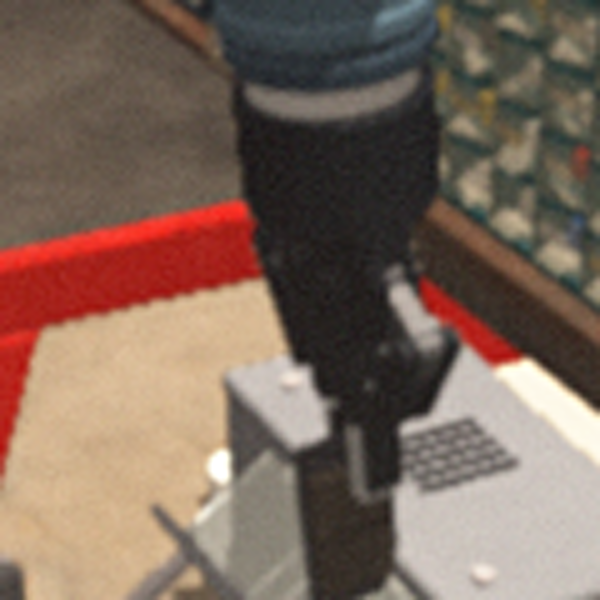

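>>> {"method": "drive_tool", "body": {"deltas": [[[0.006, 0, 0.002], 0], [[-0.015, 0, 0], 0], [[-0.03, 0, 0.005], 0], [[0, 0, 0], 0]]}}

```text
time_s: 38.0
eef_pos: [0.5016, -0.1213, 0.2055]
eef_rot: [0.03, 0.009, 0.999, -0.016]
wrist_force: [-0.0, -0.1, -1.4]
opening: 0.117
```

Run:
```python
from fit import *
c=snap("scene","s29",(260,70,380,190),5)
o=get_obs();p=np.array(o["eef_pos"]);st()
f=lambda q:((proj(c,q)-[260,70])*5).round(0)
for dx in (-.03,.012):
  for z in (-.06,.024): print(dx,z,f(p+[dx,0,z]))
```

```text
{'time_s': 38.05, 'eef_pos': [0.503, -0.122, 0.206], 'eef_rot': [0.031, 0.009, 0.999, -0.016], 'wrist_force': [0.568, -0.259, -1.648], 'opening': 0.121, 'q': [-0.466, 0.029, 1.829, -0.002, 1.215, -2.018]}
-0.03 -0.06 [222. 642.]
-0.03 0.024 [215. 472.]
0.012 -0.06 [311. 612.]
0.012 0.024 [309. 444.]
```

View pics/s29.png

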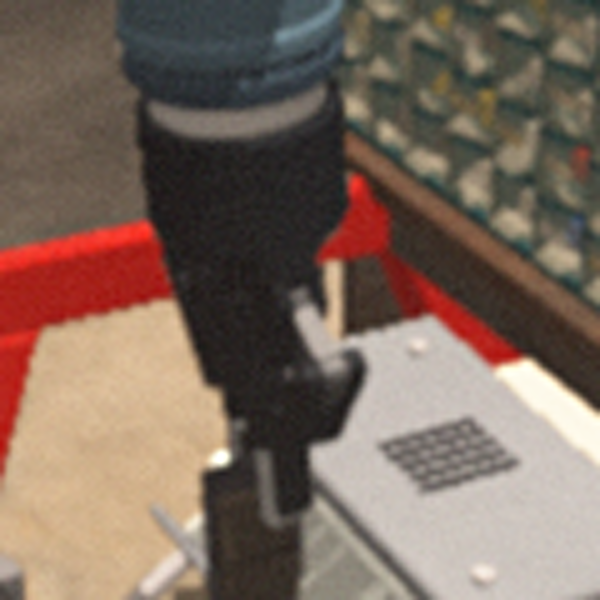

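>>> {"method": "drive_tool", "body": {"deltas": [[[-0.01, 0.03, 0], 0.07], [[-0.01, 0.045, 0], 0.07], [[-0.01, 0.045, 0], 0.05], [[-0.01, 0.045, 0], 0], [[-0.01, 0.04, 0], 0], [[0, 0.01, 0], 0], [[0, 0, 0], 0], [[0, 0, 0], 0]]}}

```text
time_s: 38.85
eef_pos: [0.4573, 0.0998, 0.2042]
eef_rot: [0.035, -0.089, 0.995, -0.013]
wrist_force: [0.4, 0.5, -2.0]
opening: 0.117
```

Run:
```python
from fit import *
snap("wrist","w30",(140,60,440,300),2.6);st()
```

```text
{'time_s': 38.9, 'eef_pos': [0.457, 0.1, 0.204], 'eef_rot': [0.035, -0.088, 0.995, -0.013], 'wrist_force': [-0.48, -0.578, -0.185], 'opening': 0.118, 'q': [-0.028, -0.086, 1.944, -0.018, 1.211, -1.77]}
```

View pics/w30.png

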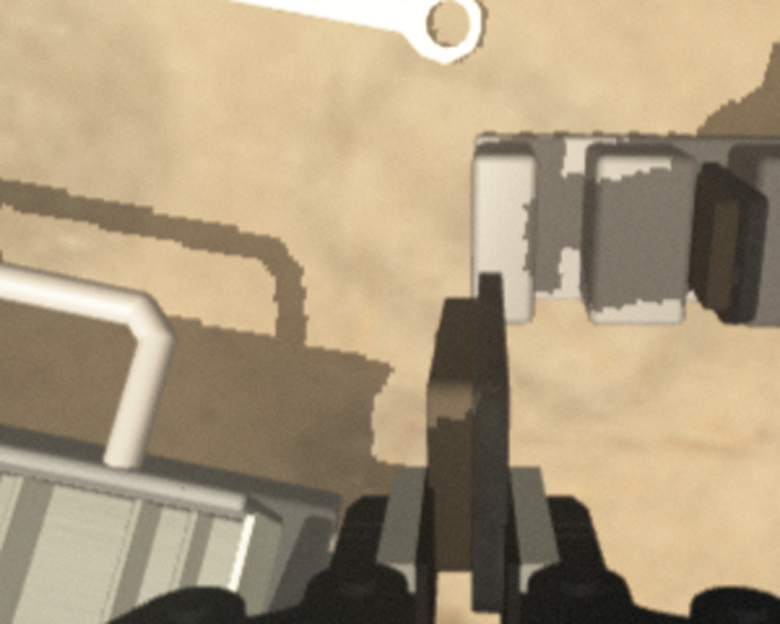

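Run:
```python
from rack import *
c=pickle.load(open("pics/w30.pkl","rb"))
f=lambda u,v:(140+u/2.6,60+v/2.6)
LL=[(x*.92,y) for y in (-.08,-.059,-.041,-.009) for x in (-.03,.03)]
px=[(474,155),(475,322),(535,155),(532,322),(593,157),(590,322),(690,157),(685,322)]
p,r=fitpose(c,[(x,y,.05) for x,y in LL],[f(*k) for k in px],[.42,.15,.17]);print(p.round(4),r)
for y in (.05,0,-.05): print(y,(p[0]-y*np.sin(p[2])).round(4),(p[1]+y*np.cos(p[2])).round(4))
z=.145
print("plate bottom-front",onz(c,*f(490,274),z).round(4),"lining L",onz(c,*f(445,300),z+.012).round(4))
print(get_obs()["eef_pos"])
```

```text
[0.4285 0.171  0.1886] [[-2.2, 0.0], [-1.8, 1.0], [0.3, -0.2], [0.6, 0.9], [0.3, -1.2], [-0.7, 0.9], [2.9, -1.5], [0.3, 0.8]]
0.05 0.4191 0.2201
0 0.4285 0.171
-0.05 0.4379 0.1219
plate bottom-front [0.4298 0.0975 0.145 ] lining L [0.4341 0.0889 0.157 ]
[0.45740588 0.09950815 0.20423058]
```

>>> {"method": "drive_tool", "body": {"deltas": [[[-0.006, 0.012, 0], 0.008], [[-0.006, 0.012, -0.02], 0], [[0, 0, -0.03], 0], [[0, 0, -0.02], 0], [[0, 0, 0], 0], [[0, 0, 0], 0]]}}

```text
time_s: 39.5
eef_pos: [0.4471, 0.1212, 0.1336]
eef_rot: [0.036, -0.088, 0.995, -0.013]
wrist_force: [0.6, 0.4, -1.2]
opening: 0.118
```

Run:
```python
from fit import *
snap("wrist","w31",(140,60,440,300),2.6);st()
```

```text
{'time_s': 39.55, 'eef_pos': [0.447, 0.121, 0.134], 'eef_rot': [0.036, -0.088, 0.995, -0.013], 'wrist_force': [-0.585, 0.072, -1.193], 'opening': 0.121, 'q': [0.022, -0.002, 2.02, -0.024, 1.049, -1.713]}
```

View pics/w31.png

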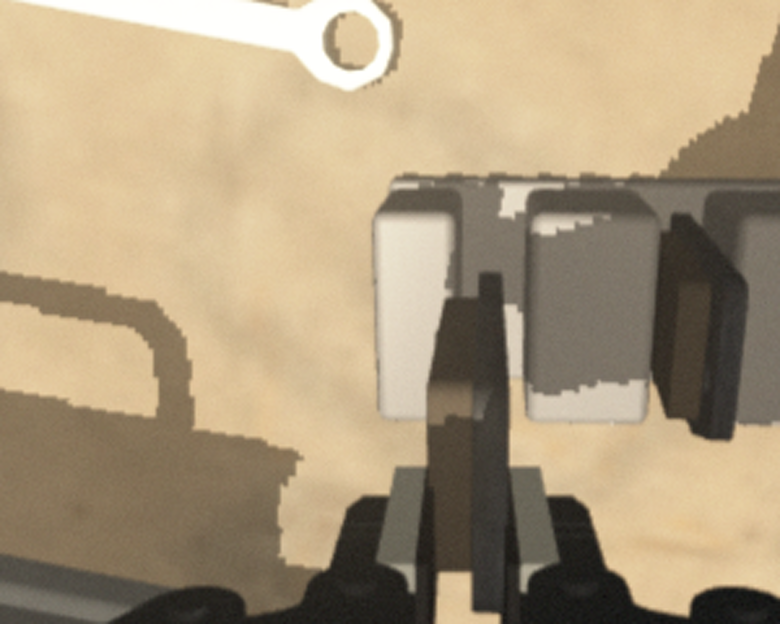

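>>> {"method": "drive_tool", "body": {"deltas": [[[-0.003, 0.004, -0.005], 0], [[0, 0, -0.005], 0], [[0, 0, 0], 0]]}}

```text
time_s: 39.85
eef_pos: [0.446, 0.1252, 0.1258]
eef_rot: [0.039, -0.087, 0.995, -0.013]
wrist_force: [-0.0, -0.1, -1.7]
opening: 0.115
```

Run:
```python
from fit import *
snap("wrist","w32",(140,60,440,300),2.6);st()
```

```text
{'time_s': 39.9, 'eef_pos': [0.446, 0.125, 0.126], 'eef_rot': [0.039, -0.087, 0.995, -0.013], 'wrist_force': [0.175, -0.678, -1.028], 'opening': 0.121, 'q': [0.032, 0.008, 2.029, -0.025, 1.025, -1.702]}
```

View pics/w32.png

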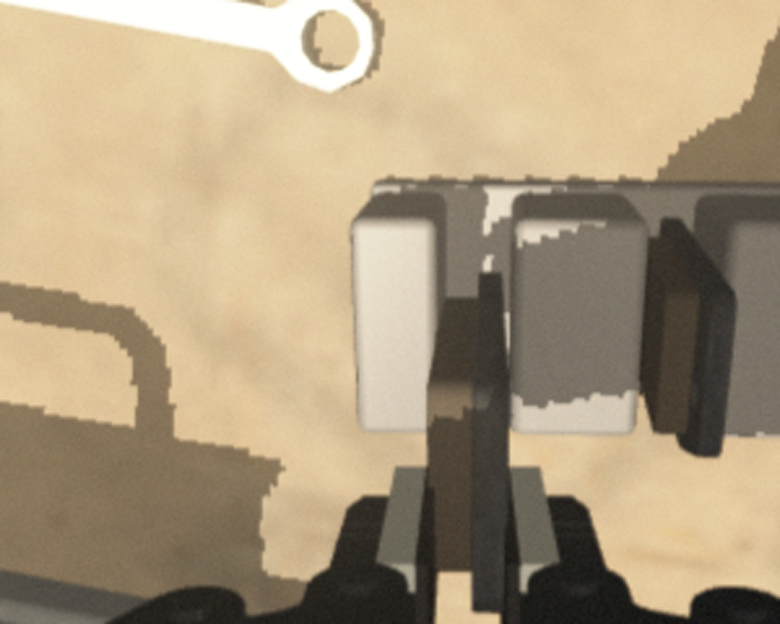

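>>> {"method": "drive_tool", "body": {"deltas": [[[-0.004, -0.001, -0.01], 0], [[0, 0, -0.012], 0], [[0, 0, -0.01], 0], [[0, 0, 0], 0]]}}

```text
time_s: 40.3
eef_pos: [0.4417, 0.1241, 0.0917]
eef_rot: [0.039, -0.087, 0.995, -0.013]
wrist_force: [-0.4, 1.0, -1.7]
opening: 0.118
```

>>> {"method": "drive_tool", "body": {"deltas": [[[0, 0, -0.006], 0], [[0, 0, -0.006], 0]]}}

```text
time_s: 40.5
eef_pos: [0.4421, 0.1241, 0.079]
eef_rot: [0.04, -0.087, 0.995, -0.013]
wrist_force: [0.5, 1.2, -0.9]
opening: 0.121
```

>>> {"method": "drive_tool", "body": {"deltas": [[[0, 0, -0.005], 0], [[0, 0, -0.004], 0]]}}

```text
time_s: 40.7
eef_pos: [0.4425, 0.1241, 0.0692]
eef_rot: [0.04, -0.087, 0.995, -0.013]
wrist_force: [0.9, 1.0, 21.0]
opening: 0.117
```

Floor contact at z 0.069, as expected. I'll release and look.

>>> {"method": "drive_tool", "body": {"deltas": [[[0, 0, 0.001], 0], [[0, 0, 0], 0], [[0, 0, 0], 0], [[0, 0, 0.02], 0], [[0, 0, 0.03], 0], [[0, 0, 0.04], 0], [[0, 0.02, 0.04], 0], [[0, 0.02, 0], 0], [[0, 0, 0], 0]], "gripper": 0.32}}

```text
time_s: 41.6
eef_pos: [0.4414, 0.1649, 0.206]
eef_rot: [0.04, -0.086, 0.995, -0.012]
wrist_force: [-0.2, 0.1, -0.2]
opening: 0.319
```

Run:
```python
from fit import *
snap("wrist","w33",(140,60,440,300),2.6);st()
snap("scene","s33",(200,120,300,220),6)
```

```text
{'time_s': 41.65, 'eef_pos': [0.442, 0.164, 0.206], 'eef_rot': [0.04, -0.086, 0.995, -0.013], 'wrist_force': [1.305, 0.29, 0.497], 'opening': 0.318, 'q': [0.123, -0.084, 1.938, -0.03, 1.207, -1.611]}
```

View pics/w33.png

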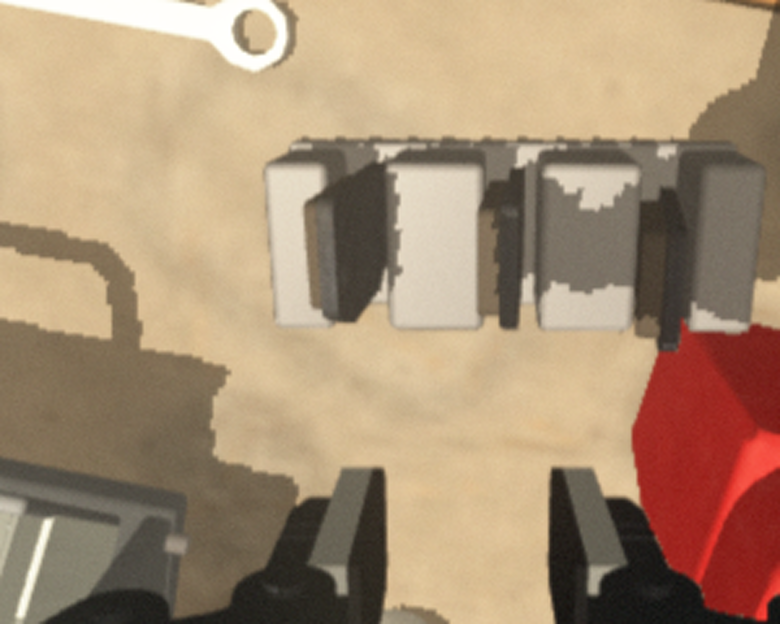

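View pics/s33.png

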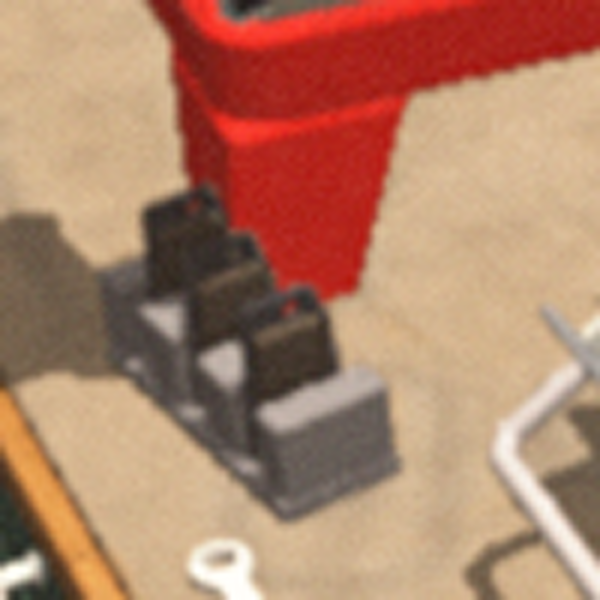

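Run:
```python
from rack import *
c=pickle.load(open("pics/w33.pkl","rb"));s=pickle.load(open("pics/s33.pkl","rb"))
f=lambda u,v:(140+u/2.6,60+v/2.6)
LL=[(x*.92,y) for y in (-.08,-.041,-.009,.009,.041,.08) for x in (-.03,.03)]
px=[(266,167),(275,327),(388,166),(392,327),(483,166),(478,327),(542,167),(541,327),(640,167),(634,327),(762,167),(752,331)]
p,r=fitpose(c,[(x,y,.05) for x,y in LL],[f(*k) for k in px],[.42,.15,.17]);print(p.round(4),np.abs(r).max())
ca,sa=np.cos(p[2]),np.sin(p[2])
def loc(P): d=P[:2]-p[:2]; return np.array([ca*d[0]+sa*d[1],-sa*d[0]+ca*d[1],P[2]]).round(4)
for n,a,b in (("p1 rear top",f(668,350),(200+213/6,120+190/6)),("p1 front",f(672,192),(200+145/6,120+210/6)),("p3 rear",f(328,320),(200+325/6,120+298/6)),("p2 rear",f(510,328),(200+265/6,120+245/6))):
    P=tri(ray(c,*a),ray(s,*b));print(n,loc(P),np.abs(proj(c,P)-a).max().round(1))
for n,a in (("p1f",(672,192)),("p1r",(668,350)),("p2f",(515,172)),("p2r",(510,328)),("p3f",(320,190)),("p3r",(328,320))): print(n,loc(onz(c,*f(*a),.094)))
for y in (.05,0,-.05):
    q=[p[0]-y*sa,p[1]+y*ca]; print(y,np.round(q,4))
    for x in (-.021,.021):
        P=[q[0]+x*ca,q[1]+x*sa,.094]; print("  pred scene top",((proj(s,P)-[200,120])*6).round(0))
```

```text
[0.4296 0.1718 0.1758] 3.1
p1 rear top [0.0195 0.0455 0.0882] 1.7
p1 front [-0.0222  0.0404  0.095 ] 5.6
p3 rear [ 0.0134 -0.0546  0.0839] 0.3
p2 rear [ 0.0162 -0.0008  0.0826] 0.0
p1f [-0.0259  0.0421  0.094 ]
p1r [0.0189 0.0441 0.094 ]
p2f [-0.0312 -0.0001  0.094 ]
p2r [ 0.0126 -0.0009  0.094 ]
p3f [-0.0264 -0.0529  0.094 ]
p3r [ 0.0105 -0.0528  0.094 ]
0.05 [0.4208 0.221 ]
  pred scene top [128. 204.]
  pred scene top [212. 172.]
0 [0.4296 0.1718]
  pred scene top [185. 252.]
  pred scene top [270. 218.]
-0.05 [0.4383 0.1225]
  pred scene top [246. 302.]
  pred scene top [332. 267.]
```

>>> {"method": "drive_tool", "body": {"deltas": [[[-0.012, 0.025, 0], 0], [[-0.011, 0.024, 0], 0], [[0, 0, -0.03], 0], [[0, 0, -0.03], 0], [[0, 0, -0.025], 0], [[0, 0, -0.01], 0], [[0, 0, 0], 0]], "gripper": 0}}

```text
time_s: 42.4
eef_pos: [0.4147, 0.2083, 0.1025]
eef_rot: [0.035, -0.084, 0.996, -0.015]
wrist_force: [0.3, -0.9, 0.1]
opening: 0.002
```

>>> {"method": "drive_tool", "body": {"deltas": [[[0.003, 0.004, 0], 0], [[0, 0, -0.003], 0], [[0, 0, -0.003], 0], [[0, 0, -0.003], 0]]}}

```text
time_s: 42.8
eef_pos: [0.4207, 0.2124, 0.0961]
eef_rot: [0.038, -0.083, 0.996, -0.014]
wrist_force: [0.2, 0.3, 0.5]
opening: -0.002
```

Run:
```python
from fit import *
snap("wrist","w34",(240,160,440,320),3.5);st()
```

```text
{'time_s': 42.85, 'eef_pos': [0.42, 0.212, 0.096], 'eef_rot': [0.037, -0.083, 0.996, -0.015], 'wrist_force': [0.344, -0.452, -1.014], 'opening': -0.001, 'q': [0.243, 0.088, 2.019, -0.049, 0.966, -1.468]}
```

View pics/w34.png

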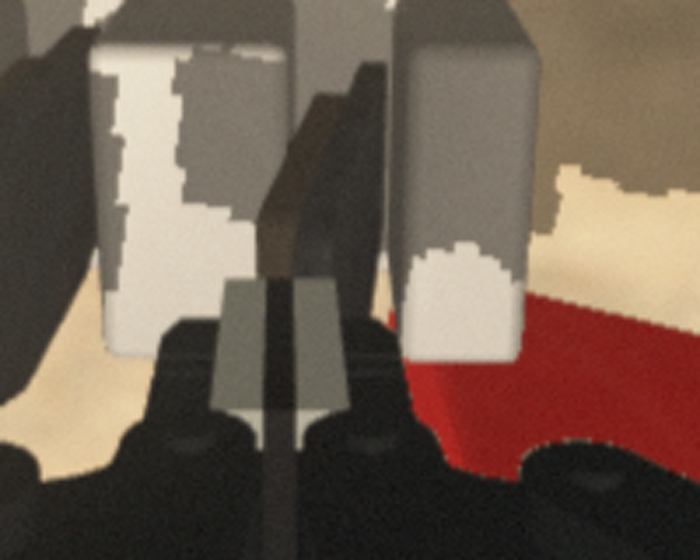

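>>> {"method": "drive_tool", "body": {"deltas": [[[0, 0, -0.003], 0], [[0, 0, -0.003], 0]]}}

```text
time_s: 43.05
eef_pos: [0.4229, 0.2128, 0.0934]
eef_rot: [0.04, -0.084, 0.996, -0.015]
wrist_force: [-12.4, -4.3, 41.5]
opening: -0.001
```

>>> {"method": "drive_tool", "body": {"deltas": [[[0, 0, 0.03], 0], [[0, 0, 0.04], 0], [[0, -0.02, 0.035], 0], [[0.002, -0.045, 0], -0.07], [[0.002, -0.045, 0], -0.07], [[0.002, -0.045, 0], -0.06], [[0.002, -0.045, 0], 0], [[0, -0.04, 0], 0], [[0, -0.03, 0], 0], [[0, 0, 0], 0]]}}

```text
time_s: 44.05
eef_pos: [0.4314, -0.0667, 0.2073]
eef_rot: [0.044, 0.017, 0.999, -0.02]
wrist_force: [-0.2, -0.5, 0.3]
opening: 0.001
```

Run:
```python
from fit import *
st()
snap("scene","s35",(200,120,400,260),4)
```

```text
{'time_s': 44.05, 'eef_pos': [0.431, -0.067, 0.207], 'eef_rot': [0.044, 0.017, 0.999, -0.02], 'wrist_force': [-0.212, -0.465, 0.333], 'opening': 0.001, 'q': [-0.425, -0.193, 2.032, -0.002, 1.205, -1.961]}
```

View pics/s35.png

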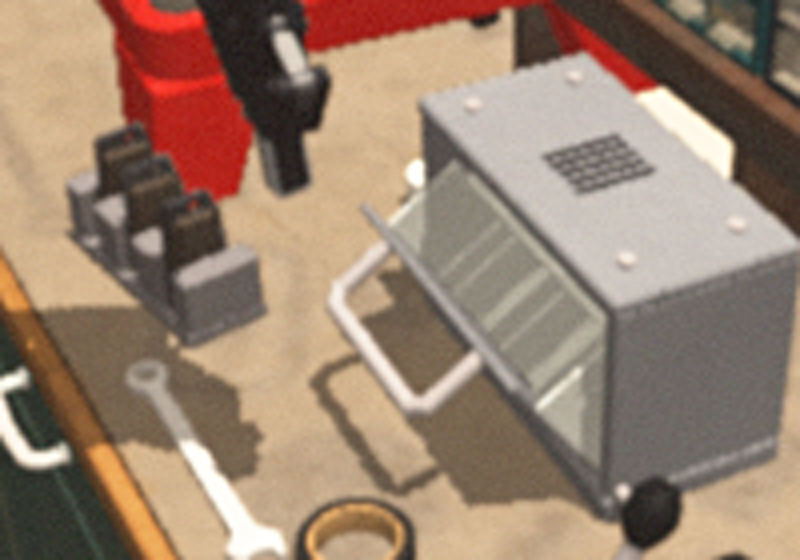

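The three pads stand in the rack and the bin is empty. Next I descend in front of the handle.

>>> {"method": "drive_tool", "body": {"deltas": [[[0.003, 0.003, -0.04], 0], [[0, 0, -0.04], 0], [[0, 0, -0.04], 0], [[0, 0, -0.022], 0], [[0, 0, 0], 0]]}}

```text
time_s: 44.6
eef_pos: [0.4356, -0.0579, 0.0632]
eef_rot: [0.048, 0.016, 0.999, -0.02]
wrist_force: [-0.8, 0.6, 0.6]
opening: -0.001
```

>>> {"method": "drive_tool", "body": {"deltas": [[[0.012, 0, 0], 0], [[0.008, 0, 0], 0], [[0.006, 0, 0.006], 0], [[0.006, 0, 0.008], 0], [[0.006, 0, 0.008], 0]]}}

```text
time_s: 45.1
eef_pos: [0.4704, -0.0543, 0.0869]
eef_rot: [0.042, 0.013, 0.999, -0.02]
wrist_force: [-2.5, -0.2, -1.7]
opening: 0.001
```

>>> {"method": "drive_tool", "body": {"deltas": [[[0.007, 0, 0.008], 0], [[0.007, 0, 0.007], 0], [[0.007, 0, 0.006], 0]]}}

```text
time_s: 45.4
eef_pos: [0.4924, -0.0537, 0.1113]
eef_rot: [0.041, 0.012, 0.999, -0.02]
wrist_force: [-3.2, 0.2, 1.0]
opening: 0.0
```

>>> {"method": "drive_tool", "body": {"deltas": [[[0.004, 0, -0.002], 0], [[0.004, 0, 0], 0], [[0.004, 0, 0], 0]]}}

```text
time_s: 45.7
eef_pos: [0.5016, -0.054, 0.1173]
eef_rot: [0.035, 0.01, 0.999, -0.021]
wrist_force: [-15.0, 1.8, 21.6]
opening: -0.002
```

Run:
```python
from fit import *
st()
snap("scene","s36",(260,100,420,260),4)
```

```text
{'time_s': 45.7, 'eef_pos': [0.502, -0.054, 0.117], 'eef_rot': [0.035, 0.01, 0.999, -0.021], 'wrist_force': [-14.956, 1.793, 21.639], 'opening': -0.002, 'q': [-0.332, 0.114, 1.938, -0.021, 1.011, -1.872]}
```

View pics/s36.png

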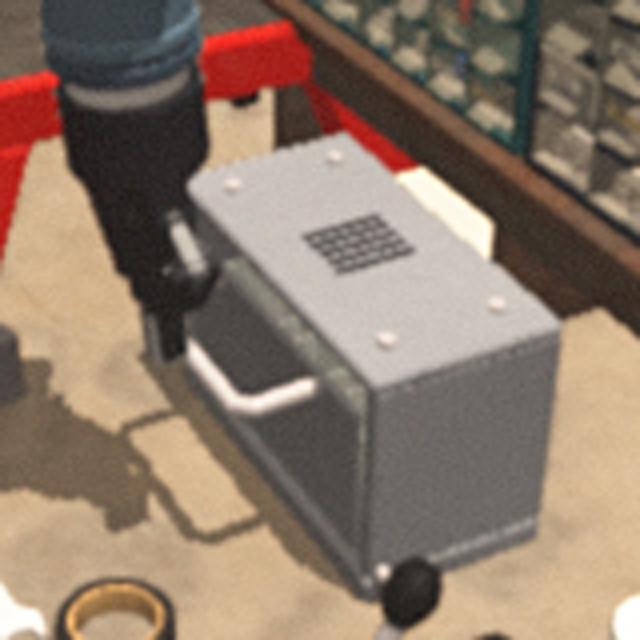

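>>> {"method": "drive_tool", "body": {"deltas": [[[-0.02, 0, 0], 0], [[-0.008, 0, -0.012], 0], [[0, 0, -0.015], 0], [[0, 0, 0], 0]]}}

```text
time_s: 46.15
eef_pos: [0.4802, -0.055, 0.0942]
eef_rot: [0.043, 0.01, 0.999, -0.022]
wrist_force: [-0.9, -0.4, 0.4]
opening: -0.002
```

>>> {"method": "drive_tool", "body": {"deltas": [[[0.012, 0, 0], 0], [[0.008, 0, 0], 0], [[0.006, 0, 0], 0], [[0.005, 0, 0], 0]]}}

```text
time_s: 46.55
eef_pos: [0.5034, -0.0541, 0.0913]
eef_rot: [0.029, 0.009, 0.999, -0.021]
wrist_force: [-27.9, -2.8, 13.6]
opening: -0.0
```

>>> {"method": "drive_tool", "body": {"deltas": [[[0.003, 0, 0], 0], [[-0.02, 0, 0], 0], [[-0.02, 0, 0.02], 0], [[0, 0, 0.04], 0], [[0, 0, 0.04], 0], [[-0.01, 0, 0.02], 0], [[0, 0, 0], 0]]}}

```text
time_s: 47.25
eef_pos: [0.4553, -0.0538, 0.2156]
eef_rot: [0.024, 0.009, 0.999, -0.021]
wrist_force: [-0.1, -0.3, 0.2]
opening: 0.0
```

Run:
```python
from fit import *
st()
snap("scene","s37",(260,100,420,260),4)
```

```text
{'time_s': 47.25, 'eef_pos': [0.455, -0.054, 0.216], 'eef_rot': [0.024, 0.009, 0.999, -0.021], 'wrist_force': [-0.149, -0.28, 0.15], 'opening': 0.0, 'q': [-0.362, -0.113, 1.944, -0.023, 1.251, -1.908]}
```

View pics/s37.png

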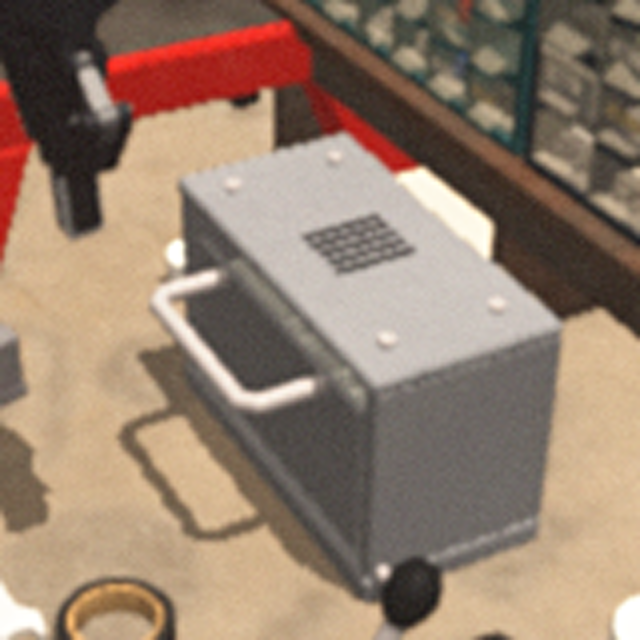

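Run:
```python
from fit import *
a=pickle.load(open("pics/sz.pkl","rb"));b=pickle.load(open("pics/s37.pkl","rb"))
A=a["frame"][140:220,295:365];B=b["frame"][140:220,295:365]
im=np.hstack([A,B]);cv2.imwrite("pics/cmp.png",cv2.cvtColor(cv2.resize(im,None,fx=5,fy=5),cv2.COLOR_RGB2BGR))
# shift of the handle bar: bright mask centroid
for F in (A,B):
    m=(F.min(2)>175); ys,xs=np.where(m); print(m.sum(),xs.mean().round(2),ys.mean().round(2))
c=b
for ph in (0,.03,.06,.1):
    x=-.054*np.cos(ph)-.094*np.sin(ph);z=.094*np.cos(ph)-.054*np.sin(ph)
    print(ph,proj(c,[.6176-.05+x,-.06,.024+z]).round(2))
```

```text
1908 43.42 24.23
1911 43.37 24.22
0 [308.44 188.23]
0.03 [307.35 189.19]
0.06 [306.3  190.17]
0.1 [304.92 191.52]
```

View pics/cmp.png

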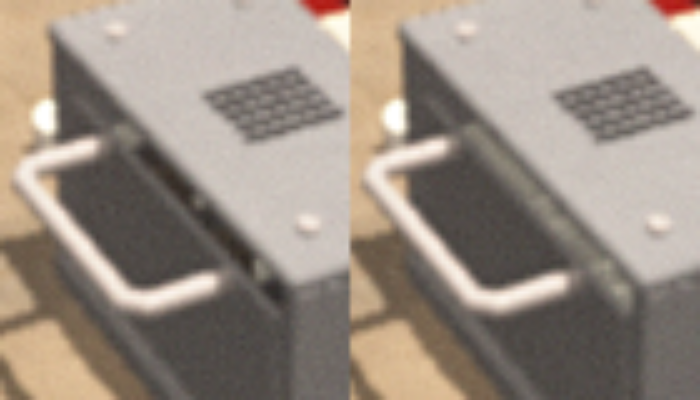

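>>> {"method": "drive_tool", "body": {"deltas": [[[0.01, -0.045, 0], 0.06], [[0.015, -0.045, 0], 0], [[0.015, -0.045, 0], 0], [[0.015, -0.045, 0], 0], [[0.015, -0.045, 0], 0], [[0.015, -0.045, 0], 0], [[0.015, -0.04, 0], 0], [[0.015, -0.02, 0], 0], [[0, 0, -0.01], 0], [[0, 0, 0], 0]]}}

```text
time_s: 48.3
eef_pos: [0.5746, -0.3954, 0.1842]
eef_rot: [0.02, -0.024, 0.999, -0.013]
wrist_force: [0.4, 1.6, -0.5]
opening: 0.003
```

>>> {"method": "drive_tool", "body": {"deltas": [[[0, 0.002, -0.03], 0], [[0, 0, -0.03], 0], [[0, 0, -0.02], 0], [[0, 0, -0.008], 0], [[0, 0, 0], 0]]}}

```text
time_s: 48.8
eef_pos: [0.5733, -0.3863, 0.0891]
eef_rot: [0.018, -0.026, 0.999, -0.011]
wrist_force: [-0.3, -0.0, 0.3]
opening: -0.0
```

>>> {"method": "drive_tool", "body": {"deltas": [[[-0.008, 0, 0], 0], [[-0.006, 0, 0], 0], [[-0.006, 0, 0], 0], [[-0.005, 0, 0], 0], [[-0.004, 0, 0], 0]]}}

```text
time_s: 49.3
eef_pos: [0.5461, -0.3871, 0.0955]
eef_rot: [0.022, -0.027, 0.999, -0.014]
wrist_force: [4.4, 2.2, 2.4]
opening: -0.001
```

>>> {"method": "drive_tool", "body": {"deltas": [[[-0.004, -0.002, -0.002], 0], [[-0.004, -0.001, -0.002], 0], [[-0.004, 0, 0], 0]]}}

```text
time_s: 49.6
eef_pos: [0.535, -0.3917, 0.0941]
eef_rot: [0.025, -0.027, 0.999, -0.016]
wrist_force: [2.9, 0.6, 1.6]
opening: 0.002
```

>>> {"method": "drive_tool", "body": {"deltas": [[[-0.006, 0, 0], 0], [[-0.006, 0, 0], 0], [[-0.006, 0, 0], 0], [[-0.006, 0, 0], 0], [[-0.006, 0, 0], 0]]}}

```text
time_s: 50.1
eef_pos: [0.5015, -0.3923, 0.0933]
eef_rot: [0.024, -0.026, 0.999, -0.016]
wrist_force: [1.1, -0.2, 1.8]
opening: 0.001
```

>>> {"method": "drive_tool", "body": {"deltas": [[[-0.006, 0, 0], 0], [[-0.006, 0, 0], 0], [[-0.006, 0, 0], 0], [[-0.006, 0, 0], 0], [[-0.005, 0, 0], 0]]}}

```text
time_s: 50.6
eef_pos: [0.4684, -0.3914, 0.0916]
eef_rot: [0.023, -0.026, 0.999, -0.015]
wrist_force: [2.3, -0.9, -1.0]
opening: -0.0
```

>>> {"method": "drive_tool", "body": {"deltas": [[[-0.004, 0, 0], 0], [[-0.003, 0, 0], 0], [[-0.003, 0, 0], 0]]}}

```text
time_s: 50.9
eef_pos: [0.4666, -0.3913, 0.0921]
eef_rot: [0.033, -0.025, 0.999, -0.017]
wrist_force: [19.1, -2.5, -11.8]
opening: 0.003
```

>>> {"method": "drive_tool", "body": {"deltas": [[[0.02, 0, 0], 0], [[0.045, 0, 0], 0], [[0.035, 0, 0], 0], [[0.005, 0, 0], 0], [[0, 0.025, 0], 0], [[0, 0.025, 0], 0], [[0, 0.006, 0], 0], [[0, 0, 0], 0]]}}

```text
time_s: 51.7
eef_pos: [0.5689, -0.3327, 0.0891]
eef_rot: [0.028, -0.025, 0.999, -0.014]
wrist_force: [-1.3, 0.4, 0.7]
opening: 0.001
```

Run:
```python
from fit import *
st()
snap("scene","s38",(270,220,450,400),3)
```

```text
{'time_s': 51.7, 'eef_pos': [0.569, -0.333, 0.089], 'eef_rot': [0.028, -0.025, 0.999, -0.014], 'wrist_force': [-1.309, 0.434, 0.715], 'opening': 0.001, 'q': [-0.717, 0.471, 1.54, 0.019, 1.07, -2.346]}
```

View pics/s38.png

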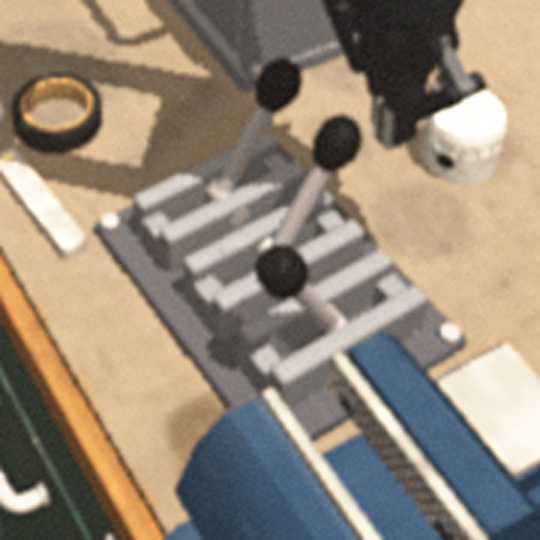

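>>> {"method": "drive_tool", "body": {"deltas": [[[-0.008, 0, 0], 0], [[-0.006, 0, 0], 0], [[-0.005, 0, 0], 0], [[-0.004, 0, 0], 0], [[-0.004, 0, 0], 0], [[-0.004, 0, 0], 0]]}}

```text
time_s: 52.35
eef_pos: [0.5377, -0.3383, 0.0925]
eef_rot: [0.032, -0.022, 0.999, -0.017]
wrist_force: [4.3, 0.4, 3.3]
opening: -0.001
```

>>> {"method": "drive_tool", "body": {"deltas": [[[-0.004, 0, 0], 0], [[-0.004, 0, 0], 0], [[-0.005, 0, 0], 0], [[-0.005, 0, 0], 0]]}}

```text
time_s: 52.75
eef_pos: [0.5186, -0.339, 0.0931]
eef_rot: [0.033, -0.023, 0.999, -0.018]
wrist_force: [2.4, -0.4, 2.6]
opening: 0.001
```

>>> {"method": "drive_tool", "body": {"deltas": [[[-0.006, 0, 0], 0], [[-0.006, 0, 0], 0], [[-0.006, 0, 0], 0], [[-0.006, 0, 0], 0], [[-0.006, 0, 0], 0]]}}

```text
time_s: 53.25
eef_pos: [0.4845, -0.3388, 0.0919]
eef_rot: [0.031, -0.023, 0.999, -0.017]
wrist_force: [2.0, -0.6, -0.2]
opening: -0.002
```

>>> {"method": "drive_tool", "body": {"deltas": [[[-0.006, 0, 0], 0], [[-0.006, 0, 0], 0], [[-0.004, 0, 0], 0], [[-0.004, 0, 0], 0]]}}

```text
time_s: 53.65
eef_pos: [0.4638, -0.3381, 0.0911]
eef_rot: [0.033, -0.022, 0.999, -0.017]
wrist_force: [25.3, 0.8, -13.0]
opening: -0.005
```

>>> {"method": "drive_tool", "body": {"deltas": [[[-0.003, 0, 0], 0], [[-0.003, 0, 0], 0]]}}

```text
time_s: 53.85
eef_pos: [0.4642, -0.3382, 0.0919]
eef_rot: [0.041, -0.021, 0.999, -0.018]
wrist_force: [19.3, 0.2, -9.6]
opening: -0.0
```

Stop reached. Now the last lever, at y ≈ -0.274.

>>> {"method": "drive_tool", "body": {"deltas": [[[0.02, 0, 0], 0], [[0.045, 0, 0], 0], [[0.035, 0, 0], 0], [[0.005, 0, 0], 0], [[0, 0.025, 0], 0], [[0, 0.025, 0], 0], [[0, 0.01, 0], 0], [[0, 0, 0], 0]]}}

```text
time_s: 54.65
eef_pos: [0.5668, -0.2752, 0.0889]
eef_rot: [0.036, -0.021, 0.999, -0.016]
wrist_force: [-0.3, -0.5, 0.2]
opening: 0.001
```

>>> {"method": "drive_tool", "body": {"deltas": [[[-0.008, 0, 0], 0], [[-0.006, 0, 0], 0], [[-0.005, 0, 0], 0], [[-0.004, 0, 0], 0], [[-0.004, 0, 0], 0], [[-0.004, 0, 0], 0]]}}

```text
time_s: 55.25
eef_pos: [0.5355, -0.28, 0.0922]
eef_rot: [0.04, -0.019, 0.999, -0.018]
wrist_force: [3.9, 0.4, 2.4]
opening: 0.002
```

>>> {"method": "drive_tool", "body": {"deltas": [[[-0.004, 0, 0], 0], [[-0.004, 0, 0], 0], [[-0.005, 0, 0], 0], [[-0.005, 0, 0], 0]]}}

```text
time_s: 55.65
eef_pos: [0.5166, -0.2809, 0.0929]
eef_rot: [0.041, -0.019, 0.999, -0.019]
wrist_force: [3.1, 0.2, 1.0]
opening: -0.002
```

>>> {"method": "drive_tool", "body": {"deltas": [[[-0.006, 0, 0], 0], [[-0.006, 0, 0], 0], [[-0.006, 0, 0], 0], [[-0.006, 0, 0], 0], [[-0.006, 0, 0], 0]]}}

```text
time_s: 56.15
eef_pos: [0.4825, -0.2808, 0.0918]
eef_rot: [0.039, -0.019, 0.999, -0.019]
wrist_force: [1.2, -1.1, -0.0]
opening: 0.005
```

>>> {"method": "drive_tool", "body": {"deltas": [[[-0.006, 0, 0], 0], [[-0.006, 0, 0], 0], [[-0.004, 0, 0], 0], [[-0.003, 0, 0], 0]]}}

```text
time_s: 56.55
eef_pos: [0.4612, -0.2799, 0.0907]
eef_rot: [0.039, -0.018, 0.999, -0.018]
wrist_force: [16.4, 0.5, -7.4]
opening: -0.002
```

>>> {"method": "drive_tool", "body": {"deltas": [[[-0.003, 0, 0], 0], [[0.03, 0, 0], 0], [[0.04, 0, 0.02], 0], [[0.02, 0, 0.04], 0], [[0, 0, 0.05], 0], [[0, 0, 0.04], 0], [[-0.03, 0, 0], 0], [[0, 0, 0], 0]]}}

```text
time_s: 57.35
eef_pos: [0.5182, -0.2758, 0.2428]
eef_rot: [0.037, -0.018, 0.999, -0.015]
wrist_force: [-1.0, -0.2, -0.4]
opening: -0.002
```

Run:
```python
from fit import *
st()
snap("scene","s40",(200,100,450,370),2.2)
snap("top","t40",(180,120,450,285),2.9)
```

```text
{'time_s': 57.35, 'eef_pos': [0.518, -0.276, 0.243], 'eef_rot': [0.037, -0.018, 0.999, -0.015], 'wrist_force': [-0.981, -0.202, -0.423], 'opening': -0.002, 'q': [-0.706, 0.142, 1.63, 0.028, 1.294, -2.32]}
```

View pics/s40.png

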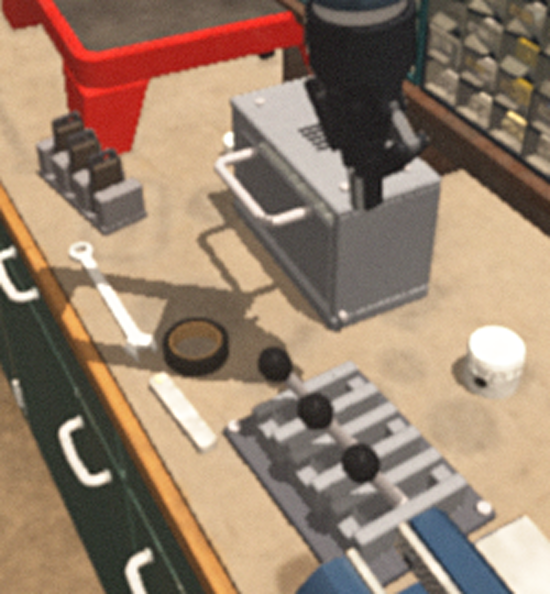

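View pics/t40.png

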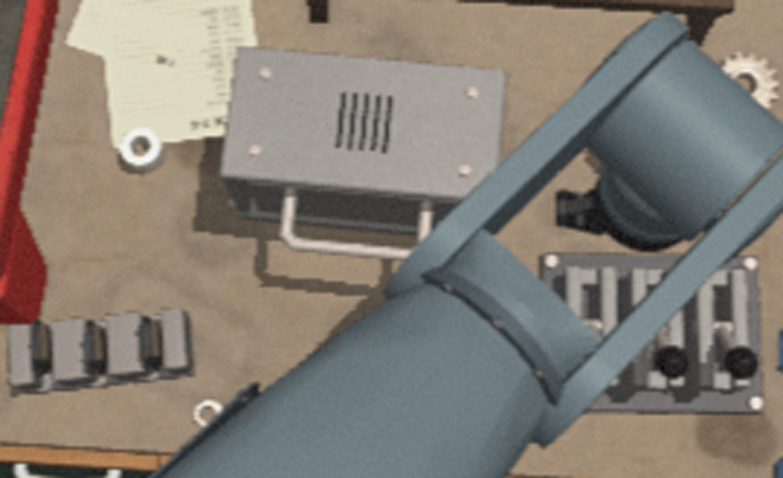

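>>> {"method": "drive_tool", "body": {"deltas": [[[0, 0, 0.01], 0], [[0, 0, 0], 0], [[0, 0, 0], 0]]}}

```text
time_s: 57.75
eef_pos: [0.5206, -0.2761, 0.2522]
eef_rot: [0.037, -0.018, 0.999, -0.014]
wrist_force: [0.2, -1.0, 0.7]
opening: 0.003
```

Run:
```python
from h import *
st(); print(np.abs(get_obs()["dq"]).max()); print(hand_in())
```

```text
{'time_s': 57.75, 'eef_pos': [0.521, -0.276, 0.252], 'eef_rot': [0.037, -0.018, 0.999, -0.014], 'wrist_force': [0.213, -1.018, 0.682], 'opening': 0.003, 'q': [-0.704, 0.14, 1.613, 0.029, 1.314, -2.318]}
0.018502953283911716
the job is handed in; nothing more can be done
None
```

The job is done and handed in at 57.8 s; the hand-in reports no verdict.

- **Levers out:** The three levers went over in the order +y, middle, −y, and none was blocked.
- **Pads:** I tilted the bin fully out and found three pads. I turned each one upright against the hood's front edge and set it in its own rack slot.
- **Shut and levers back:** I pushed the bin shut to its stop and brought the levers forward in the reverse order, each to its stop.

**Last checks**
- **Bin:** The handle's image position matches the start picture to within 0.1 pixel, so the bin is shut.
- **Levers:** All three knobs are within about half a pixel of where they started.
- **Pads:** All three stand in their slots at the bottom. Two were pushed down until they met the slot floor, and pressing on the third met resistance at about 94 mm, its seated height. They sit within about 10 mm of the rack's middle line, with the pads leaning slightly against the slot walls.
- **Bystanders:** They look undisturbed in the last pictures, but I did not measure their positions.
- **Forces:** The highest wrist force was about 43 N, from pressing down on a pad. Pushes on the levers peaked at about 35 N, at the end stops.

**Disagreements**
- The top and wrist cameras disagreed by 3–5 mm, so I placed the pads by the wrist view.
- The rack moved about 14 mm towards +y during the run, so I measured it again before placing the third pad.
- The camera readings of the pad-top heights scattered by several millimetres (83–95 mm), so I relied on the contact heights instead.

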